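# Set the roll of a pitot probe with a gravity angle gauge

### The arm

A 6-joint arm with a two-finger parallel gripper is mounted at the origin on a cart in front of the work surface, level with it; the furniture and walls round the work are solid. World frame = base frame: x ahead of the robot, y to its left, z up, the work surface at z = 0. Lengths are in m, angles in rad, forces in N, time in s.
With the tool pointing down it reaches from about 0.3 to 0.85 m from the base axis. Payload 4.2 kg.
Tool frame: the origin (TCP) lies midway between the tips of the shut fingers; the grasp point (between the pads) lies 19 mm behind it (bot.grip_depth is the distance from the TCP to the grasp point, in m); x points along the fingers, y is the direction in which the jaws open and shut, and the axes are right-handed (so a half turn about x gives the same grasp; the last joint's range is limited). The gripper opens to 91 mm and grips with 3 to 60 N. Pads are 32 mm wide; open, the fingers measure 118 mm over their backs; the gripper's body (76 mm by 178 mm) begins 60 mm behind the grasp point.
Start: joints at [-1.237, 0.32, 1.565, -0, 1.257, -0.02], TCP at [0.199, -0.539, 0.214] pointing down, gripper open.
Joint ranges: [-3.11, 3.11], [-0.84, 2.01], [0.21, 2.61], [-1.34, 4.49], [0.05, 2.63], [-2.56, 2.56]. Speed limits (rad/s): [2.57, 2.57, 3.14, 3.14, 3.14, 3.14].

### API

Orientations are given as a rotation vector (axis times angle).
In Python, from bench import bot gives the robot as it stands.
- The arm moves only by the shell command python3 -m crank 'ROWS' [OPENING] [FORCE]. ROWS is JSON, a list of rows, each an object of numbers: "dx", "dy", "dz": the shift along the tool's x, y, z in mm; "wx", "wy", "wz": the turn, a rotation vector about the tool's x, y, z in rad. A call has 1 to 8 rows; each row shifts and turns the pose as measured when the row begins, along the tool's axes as they then stand; what a row does not reach is not made up. A row lasts 1/12 s, in which the tool goes at most 41.7 mm and 7.16 degrees, less where a joint would pass 70% of its speed; a pose out of reach is approached as far as the arm can. A call is refused whole if a number of a shift passes 41.7 or a number of a turn 0.125, either way. A call with a gripper value outside its range is refused whole. OPENING is the closure, from 0 (fully open) to 1 (shut), set as the call begins (- or left out, the last holds). The fingers move at their own pace and stop on an object; FORCE is the grip in N (left out, the last holds). Time passes only in rows, so rows that do not move let the fingers close. It gives the time, the measured TCP pose, the force and the opening at its end, in the units of the state.
- bot.read_state(): the state, without advancing time (a new reading comes with each control period).
- bot.capture(name): name is "scene" or "side" or "wrist"; returns a dict with "color" (480x640x3 uint8, red, green, blue), "fx", "fy", "cx", "cy" (pixels), "R" (3x3) and "t" (3): a world point X has camera coordinates R X + t; the wrist camera has in their place "T_tool_cam" (4x4, takes a point from camera to tool coordinates, whose origin is the TCP and whose axes are the tool frame's). Camera axes: x right, y down, z forward; pixel columns grow to the right and rows downward; lengths in m; the calibration is good to about 2 mm. A picture is of the moment at which its call begins: read the wrist's pose just before it. There is no depth.
- bot.close_job(): hands the job in, once; it reports no verdict.
Trained networks look in a picture, given as the dict that the camera call returned (one of the last four; its "shot" number tells which), for a name from the list of things; names that differ only in an ending like _2 or _b are one class to them, and where a whole thing is asked for, a point or a joint stands for the part that bears it (a point fixed in the world has none). Each returns a list of dicts, best first, with "confidence" (0 to 1); they miss things now and then, are a little off and sometimes report something else, mostly with a low value. They report only what shows in the picture. A call takes as long as a camera call.
- bot.cut_out(target, picture): "region" (480x640 bool, what is visible of it) and "extent" ([left, top, right, bottom] in pixels, round what is visible of it).
- bot.spot_point(target, picture): "point" ([column, row] in pixels: a listed point, or the origin of a listed thing).
The state is a dict: "time": time; "joint_positions": joint angles; "joint_velocities": joint speeds; "tau": joint torques, N m; "tool_pos": TCP position; "eef_rot": TCP orientation; "ft_force": force on the tool from outside, world axes, zero at the start; "wrist_torque": the same for the moment, N m; "grip_width": finger opening in m.
Only numpy, scipy, OpenCV 4.12 (cv2) and the standard library are available. Lean on these libraries where they do the work, as an engineer would, in place of code of your own. Each camera call takes 0.05 s, during which the arm holds its last target.

### The job

A pitot probe lies loose in the V-rests of its alignment stand and must be set to the roll angle marked on the angle gauge. Clear the two pipe offcuts from the probe's reference plate and drop them in the scrap tub, then stand the gauge flush in the middle of the plate between its two lips, dial facing the robot, and rock gauge and probe together until the swinging needle settles on the preset marker on the dial. Finish while still gripping the gauge there, steady and pressed lightly down so that its foot bears flush on the plate, for a colleague to tighten the clamp (let go, it would flop over); don't tip the gauge over, and leave the other things on the bench where they are.

Things in the scene. Friction and masses are not known exactly. Their poses are not given: they have to be found in the camera images.
- stand: Fixed alignment stand: an aluminium base 215 x 84 x 10 mm (long side along its x) with two grey V-rests 18 mm thick, 76 mm before and behind the centre, up to 73 mm high. Origin under the centre of the base, on the bench; x along the probe, away from the robot, z up. The probe (a steel tube 25 mm thick, about 340 mm long with its two bent tips pointing away from the robot) lies along x in the rests, its roll axis 60 mm above the origin.
- probe (a joint): Roll of the probe in its rests, rad, about the stand's +x axis through the point 60 mm above the stand's origin; 0 = reference plate level (as at the start), positive raises the plate's +y (left) side; turns freely within +-0.6 with a little friction (about 0.025 N m) and has no spring. The probe with its plate is only turned, never lifted.
- seat (a point): Centre of the top face of the probe's reference plate, 81 mm above the bench when level; axes turn with the probe (x along the probe, y across it, z out of the plate). The aluminium plate measures 64 mm along x and 116 mm along y; along its two long edges (x = +-25 to +-32 mm) run lips 4 mm high, which leave a channel 50 mm wide (in x), open at both ends, for the gauge's foot.
- gauge: Loose gravity angle gauge, 0.35 kg, standing upright on the bench. Origin: centre of its underside; x goes from the dial face to the back (the dial faces -x, toward the robot), y to the left as one faces the dial, z up. Bare steel foot 40 (x) x 100 (y) x 14 mm; round grey dial housing, diameter 90 and 22 mm thick, centre 58 mm above the underside; on top a black ribbed grip 24 mm thick (x), 36 mm wide (y), from 103 to 140 mm above the underside.
- gauge_grip (a point): Middle of the gauge's grip, 122 mm above its underside, on its z axis; to be taken across its 24 mm thickness (fingers close along the gauge's x).
- needle (a joint): Angle of the hanging needle from six o'clock on the dial, rad, about the gauge's +x: positive = clockwise facing the dial (tip to the gauge's +y, the viewer's left). Black pendulum 28 mm long with a brass bob, on the dial's centre. Gravity keeps it plumb: 0 on the upright gauge, +a when gauge and probe are rolled -a about x (top leaning to +y, left). Settles in about a second. Scale lines every 10 degrees.
- marker (a joint): Angle of the preset marker (a dark pointed steel tab, 11 mm wide, reaching from the dial's lower rim inward toward the centre) from the six o'clock line, rad, same sense as the needle; between 0.16 and 0.42 (9 to 24 degrees, left of six o'clock), stiff, not to be moved.
- needle_tip (a point): Point on the line of the needle, 36 mm from the dial's centre.
- mark_tip (a point): Point on the line of the marker, 36 mm from the dial's centre.
- offcut_0: Grey pipe offcut, a short tube of 26 mm outside and 18 mm inside diameter, 36 mm high, about 20 g, standing on end on the probe's reference plate, on its right (-y) half. Origin: centre of its underside.
- offcut_1: Grey pipe offcut, a short tube of 26 mm outside and 18 mm inside diameter, 26 mm high, about 20 g, standing on end on the probe's reference plate, on its left (+y) half. Origin: centre of its underside.
- tub: Fixed white open round scrap tub, 104 mm high, 140 mm across the rim and 104 mm at the foot, wall 3 mm. Origin under its centre, on the bench.
- spanner: Open-ended steel spanner 169 mm long lying on the bench; leave alone.
- screwdriver: Screwdriver 195 mm long lying on the bench; leave alone.
- brass_union: Brass pipe union 44 mm long lying on the bench; leave alone.
- stopper_0: Rubber stopper, 30 mm, standing on the bench; leave alone.

How it is judged:
By the outcome, as a careful person would: the job done as asked, in the order asked, and still so for the second after the job is handed in, while the arm keeps its last pose, push and grip.
It also fails if it takes over 61 s, if anything falls off the work surface, if the arm or the gripper's body presses on something with over 40 N, if the wrist force passes 120 N, or if a joint passes its speed limit or range.

## Working session

There is one attempt and no reset: what is moved stays moved. The work goes in short steps, Python scripts to look and compute and a shell command to move; the robot and the scene stay as the last step left them, time stands still between calls to the robot, and variables do not carry over. Pictures are saved under pics/ and viewed, and the job is handed in when it is done.

```bash
ls; mkdir -p pics; cat > h.py <<'E'
import numpy as np, cv2
from bench import bot
from scipy.spatial.transform import Rotation as Ro
def cam(name):
    s=bot.read_state(); p=bot.capture(name)
    if 'T_tool_cam' in p:
        T=np.array(p['T_tool_cam']); Rt=Ro.from_rotvec(s['eef_rot']).as_matrix()
        Rwc=Rt@T[:3,:3]; c=Rt@T[:3,3]+np.array(s['tool_pos'])
    else:
        Rwc=np.array(p['R']).T; c=-Rwc@np.array(p['t'])
    return p,Rwc,c
def ray(p,Rwc,px):
    return Rwc@np.array([(px[0]-p['cx'])/p['fx'],(px[1]-p['cy'])/p['fy'],1.])
def onz(p,Rwc,c,px,z):
    d=ray(p,Rwc,px); return c+d*(z-c[2])/d[2]
def proj(p,Rwc,c,X):
    v=Rwc.T@(np.array(X)-c); return np.array([p['fx']*v[0]/v[2]+p['cx'],p['fy']*v[1]/v[2]+p['cy']])
def tri(rays):
    A=0;b=0
    for c,d in rays:
        d=d/np.linalg.norm(d);M=np.eye(3)-np.outer(d,d);A=A+M;b=b+M@c
    X=np.linalg.solve(A,b)
    return X,[np.linalg.norm((np.eye(3)-np.outer(d,d)/(d@d))@(X-c)) for c,d in rays]
def save(p,n): cv2.imwrite('pics/'+n,cv2.cvtColor(p['color'],cv2.COLOR_RGB2BGR))
E
python3 - <<'E'
from h import *
s=bot.read_state();print(s, bot.grip_depth)
P={}
for n in ['scene','side']:
    P[n]=cam(n);save(P[n][0],n+'0.png');print(n,P[n][2].round(3),P[n][1][:,2].round(2))
for t in ['stand','seat','gauge','gauge_grip','offcut_0','offcut_1','tub','needle_tip','mark_tip']:
    rr=[]
    for n in P:
        try:
            r=bot.spot_point(t,P[n][0])
        except Exception as e: print(e);r=[]
        print(t,n,[(np.round(q['point'],1).tolist(),round(q['confidence'],2)) for q in r[:3]])
        if r: rr.append((P[n][2],ray(*P[n][:2],r[0]['point'])))
    if len(rr)==2: X,e=tri(rr);print('   ',X.round(4),np.round(e,4))
E
```

```text
pics
{'time': 0.0, 'joint_positions': array([-1.23695433e+00,  3.20289522e-01,  1.56566342e+00,  1.06602219e-05,
        1.25740969e+00, -1.99714775e-02]), 'joint_velocities': array([-0.00062628, -0.00026125, -0.0009876 , -0.00112523,  0.00160079,
       -0.00045951]), 'tau': array([ 9.14548909e-04, -4.12465489e+01, -2.31972241e+01,  7.28118257e-02,
        4.54626081e-02, -1.31628663e-04]), 'tool_pos': array([ 0.19907837, -0.53889907,  0.21312772]), 'eef_rot': array([ 2.02929479,  0.36463798, -2.02984449]), 'ft_force': array([ 1.14922846,  0.36515859, -0.61186994]), 'wrist_torque': array([-0.00134333,  0.03831567,  0.02661384]), 'grip_width': 0.09130576123054479} 0.0188
scene [-0.008 -0.833  0.852] [ 0.46  0.66 -0.59]
side [ 0.557 -0.953  0.463] [-0.01  0.94 -0.35]
stand scene [([370.9, 350.8], 0.53)]
stand side [([321.0, 287.7], 0.83)]
    [ 0.5152 -0.2835  0.093 ] [0.0447 0.0447]
seat scene [([380.1, 311.2], 0.57)]
seat side [([320.9, 249.0], 0.64)]
    [ 0.5259 -0.2792  0.1641] [0.029 0.029]
gauge scene [([376.9, 353.2], 0.92)]
gauge side [([304.7, 358.3], 0.96)]
    [ 0.5238 -0.2738  0.0065] [0.003 0.003]
gauge_grip scene [([379.2, 310.8], 0.81)]
gauge_grip side [([306.0, 286.8], 0.72), ([306.0, 357.8], 0.48), ([294.0, 234.4], 0.22)]
    [ 0.523  -0.2688  0.1224] [0.001 0.001]
offcut_0 scene []
offcut_0 side [([324.4, 244.7], 0.7), ([317.6, 256.6], 0.59)]
offcut_1 scene []
offcut_1 side [([324.4, 244.7], 0.7), ([317.6, 256.6], 0.59)]
tub scene []
tub side [([294.0, 233.5], 0.87)]
needle_tip scene [([370.3, 351.1], 0.58)]
needle_tip side []
mark_tip scene []
mark_tip side []
```

View pics/scene0.png

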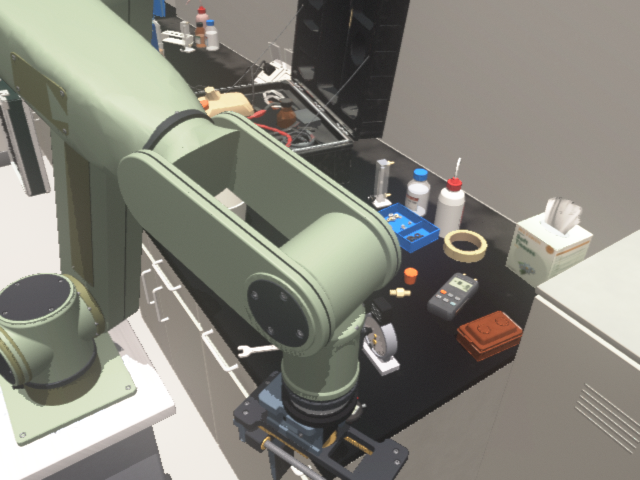

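View pics/side0.png

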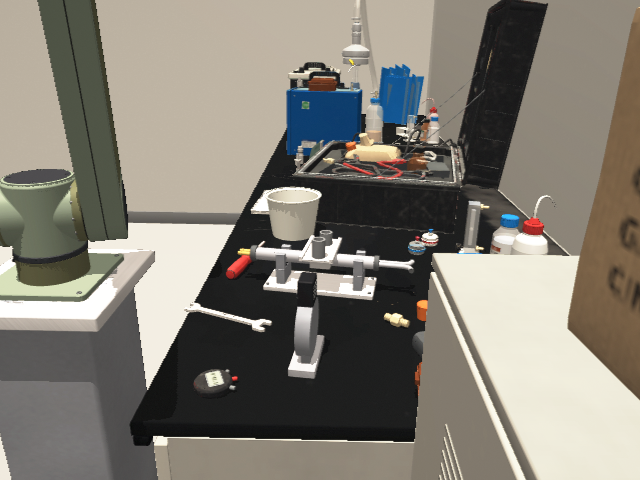

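Scene view: the arm hides the stand; gauge near (380,355). Side view: gauge foot (305,360), stand (321,288), offcuts (318,248) and (326,240), tub (294,213), all clear of the arm.

```bash
python3 - <<'E'
from h import *
s=bot.read_state();print(Ro.from_rotvec(s['eef_rot']).as_matrix().round(3))
P=cam('side')
for nm,px,z in [('stand',(321,287.7),0),('off0top',(318.5,239),.117),('off1top',(326,232),.107),('tubc',(294,233.5),0),('gauge',(304.7,358.3),0),('seat',(320.9,249),.081),('probe L end',(252,252),.06),('probe tip',(412,267),.06)]:
    print(nm,onz(*P,px,z).round(4))
w=cam('wrist');save(w[0],'w0.png');print(w[0]['T_tool_cam'].round(3), w[0]['fx'])
E
```

```text
[[ 0.     0.346 -0.938]
 [-0.    -0.938 -0.346]
 [-1.     0.     0.   ]]
stand [ 0.5415 -0.0233  0.    ]
off0top [ 0.5362 -0.0568  0.117 ]
off1top [0.5494 0.0083 0.107 ]
tubc [ 0.4658  0.2814 -0.    ]
gauge [ 0.5218 -0.2687  0.    ]
seat [ 0.5402 -0.0175  0.081 ]
probe L end [0.4007 0.0107 0.06  ]
probe tip [ 0.715  -0.0479  0.06  ]
[[-0.001 -0.276  0.961 -0.17 ]
 [ 1.    -0.     0.001  0.001]
 [-0.     0.961  0.276 -0.078]
 [ 0.     0.     0.     1.   ]] 358.03235274865176
```

View pics/w0.png

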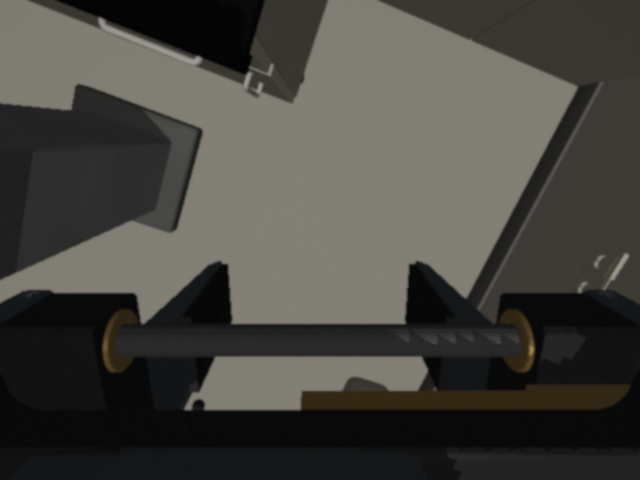

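Wrist view shows only the floor and cupboards for now. The arm goes up over the stand first, with the jaws turned along the probe.

```bash
cat >> h.py <<'E'
def Rt_(yaw,roll=0.):
    # tool y along (cos yaw, sin yaw), x down; then roll about that axis (world, +roll)
    y=np.array([np.cos(yaw),np.sin(yaw),0]);x=np.array([0,0,-1.]);z=np.cross(x,y)
    return Ro.from_rotvec(roll*y).as_matrix()@np.c_[x,y,z]
def plan(pos,R,step=38,wstep=.115,n=None):
    s=bot.read_state();p0=np.array(s['tool_pos']);R0=Ro.from_rotvec(s['eef_rot']).as_matrix()
    d=np.array(pos)-p0;w=Ro.from_matrix(R0.T@R).as_rotvec()
    N=n or max(1,int(np.ceil(max(np.linalg.norm(d)*1000/step,np.linalg.norm(w)/wstep))))
    print('d',(d*1000).round(1),'w',w.round(3),'N',N)
    for i in range(N):
        Ri=R0@Ro.from_rotvec(w*i/N).as_matrix()
        v=Ri.T@d*1000/N
        print(i,v.round(1),(w/N).round(3))
E
python3 - <<'E'
from h import *
plan([.50,-.12,.37],Rt_(-.18))
E
```

```text
d [300.8 419.4 156. ] w [-1.037  0.    -0.   ] N 15
0 [-10.4 -19.3 -28.5] [-0.069  0.    -0.   ]
1 [-10.4 -17.3 -29.8] [-0.069  0.    -0.   ]
2 [-10.4 -15.2 -30.9] [-0.069  0.    -0.   ]
3 [-10.4 -13.  -31.9] [-0.069  0.    -0.   ]
4 [-10.4 -10.8 -32.7] [-0.069  0.    -0.   ]
5 [-10.4  -8.5 -33.3] [-0.069  0.    -0.   ]
6 [-10.4  -6.2 -33.8] [-0.069  0.    -0.   ]
7 [-10.4  -3.8 -34.2] [-0.069  0.    -0.   ]
8 [-10.4  -1.4 -34.4] [-0.069  0.    -0.   ]
9 [-10.4   0.9 -34.4] [-0.069  0.    -0.   ]
10 [-10.4   3.3 -34.2] [-0.069  0.    -0.   ]
11 [-10.4   5.7 -33.9] [-0.069  0.    -0.   ]
12 [-10.4   8.  -33.5] [-0.069  0.    -0.   ]
13 [-10.4  10.3 -32.8] [-0.069  0.    -0.   ]
14 [-10.4  12.5 -32. ] [-0.069  0.    -0.   ]
```

```bash
python3 -m crank '[{"dx":-20,"dy":-19,"dz":-28,"wx":-0.07},{"dx":-20,"dy":-17,"dz":-30,"wx":-0.07},{"dx":-20,"dy":-15,"dz":-31,"wx":-0.07},{"dx":-20,"dy":-13,"dz":-32,"wx":-0.07},{"dx":-20,"dy":-11,"dz":-33,"wx":-0.07},{"dx":-20,"dy":-8,"dz":-33,"wx":-0.07},{"dx":-15,"dy":-6,"dz":-34,"wx":-0.07},{"dx":-10,"dy":-4,"dz":-34,"wx":-0.07}]' 0 20
python3 - <<'E'
from h import *
plan([.50,-.12,.37],Rt_(-.18))
E
```

```text
d [300.8 419.4 156. ] w [-1.037  0.    -0.   ] N 15
0 [-10.4 -19.3 -28.5] [-0.069  0.    -0.   ]
1 [-10.4 -17.3 -29.8] [-0.069  0.    -0.   ]
2 [-10.4 -15.2 -30.9] [-0.069  0.    -0.   ]
3 [-10.4 -13.  -31.9] [-0.069  0.    -0.   ]
4 [-10.4 -10.8 -32.7] [-0.069  0.    -0.   ]
5 [-10.4  -8.5 -33.3] [-0.069  0.    -0.   ]
6 [-10.4  -6.2 -33.8] [-0.069  0.    -0.   ]
7 [-10.4  -3.8 -34.2] [-0.069  0.    -0.   ]
8 [-10.4  -1.4 -34.4] [-0.069  0.    -0.   ]
9 [-10.4   0.9 -34.4] [-0.069  0.    -0.   ]
10 [-10.4   3.3 -34.2] [-0.069  0.    -0.   ]
11 [-10.4   5.7 -33.9] [-0.069  0.    -0.   ]
12 [-10.4   8.  -33.5] [-0.069  0.    -0.   ]
13 [-10.4  10.3 -32.8] [-0.069  0.    -0.   ]
14 [-10.4  12.5 -32. ] [-0.069  0.    -0.   ]validation failed for argument at $[0]...
```

The call was refused and nothing moved. I'll try with every field written out.

```bash
python3 -m crank '[{"dx":-20,"dy":-19,"dz":-28,"wx":-0.07,"wy":0,"wz":0},{"dx":-20,"dy":-17,"dz":-30,"wx":-0.07,"wy":0,"wz":0},{"dx":-20,"dy":-15,"dz":-31,"wx":-0.07,"wy":0,"wz":0},{"dx":-20,"dy":-13,"dz":-32,"wx":-0.07,"wy":0,"wz":0},{"dx":-20,"dy":-11,"dz":-33,"wx":-0.07,"wy":0,"wz":0},{"dx":-20,"dy":-8,"dz":-33,"wx":-0.07,"wy":0,"wz":0},{"dx":-15,"dy":-6,"dz":-34,"wx":-0.07,"wy":0,"wz":0},{"dx":-10,"dy":-4,"dz":-34,"wx":-0.07,"wy":0,"wz":0}]' 0 20
python3 - <<'E'
from h import *
plan([.50,-.12,.37],Rt_(-.18))
E
```

```text
time: 1.77
tool_pos: [0.3597, -0.3101, 0.3614]
eef_rot: [1.667, 0.84, -1.667]
ft_force: [1.7, -0.3, -0.1]
grip_width: 0.0911
d [140.3 190.1   8.6] w [-0.463 -0.004  0.005] N 7
0 [ -1.1  -0.3 -33.8] [-0.066 -0.001  0.001]
1 [ -1.2   2.  -33.7] [-0.066 -0.001  0.001]
2 [ -1.2   4.2 -33.5] [-0.066 -0.001  0.001]
3 [ -1.2   6.4 -33.1] [-0.066 -0.001  0.001]
4 [ -1.2   8.6 -32.6] [-0.066 -0.001  0.001]
5 [ -1.2  10.7 -32. ] [-0.066 -0.001  0.001]
6 [ -1.2  12.8 -31.2] [-0.066 -0.001  0.001]
```

```bash
python3 -m crank '[{"dx":-1,"dy":0,"dz":-34,"wx":-0.068,"wy":0,"wz":0},{"dx":-1,"dy":2,"dz":-34,"wx":-0.068,"wy":0,"wz":0},{"dx":-1,"dy":4,"dz":-34,"wx":-0.068,"wy":0,"wz":0},{"dx":-1,"dy":6,"dz":-33,"wx":-0.068,"wy":0,"wz":0},{"dx":-1,"dy":9,"dz":-33,"wx":-0.068,"wy":0,"wz":0},{"dx":-1,"dy":11,"dz":-32,"wx":-0.068,"wy":0,"wz":0},{"dx":-1,"dy":13,"dz":-32,"wx":-0.068,"wy":0,"wz":0},{"dx":0,"dy":0,"dz":0,"wx":0,"wy":0,"wz":0}]'
python3 - <<'E'
from h import *
P={}
for n in ['scene','wrist','side']:
    P[n]=cam(n);save(P[n][0],n+'1.png')
for t in ['stand','seat','gauge','gauge_grip','offcut_0','tub']:
    rr=[]
    for n in P:
        r=bot.spot_point(t,P[n][0])
        print(t,n,[(np.round(q['point'],1).tolist(),round(q['confidence'],2)) for q in r[:3]])
        if r and t!='offcut_0': rr.append((P[n][2],ray(*P[n][:2],r[0]['point'])))
    if len(rr)>1: X,e=tri(rr);print('   ',X.round(4),np.round(e,4))
E
```

```text
time: 2.43
tool_pos: [0.5066, -0.101, 0.375]
eef_rot: [1.314, 1.137, -1.3]
ft_force: [-0.1, -0.4, -0.9]
grip_width: 0.0913
stand scene [([312.3, 282.7], 0.6), ([370.0, 349.0], 0.45)]
stand wrist [([333.8, 125.8], 0.59)]
stand side [([320.5, 284.9], 0.58)]
    [ 0.5419 -0.0177  0.0012] [0.0026 0.0022 0.0025]
seat scene [([311.2, 251.4], 0.58)]
seat wrist [([333.9, 126.6], 0.73)]
seat side [([319.0, 257.3], 0.73), ([319.8, 247.4], 0.59)]
    [ 0.5401 -0.0167  0.0738] [0.0116 0.0024 0.0105]
gauge scene [([376.5, 356.6], 0.65)]
gauge wrist [([340.5, 287.7], 0.85)]
gauge side [([305.5, 356.4], 0.7)]
    [ 0.5233 -0.2717  0.0027] [0.0029 0.0014 0.0023]
gauge_grip scene [([380.2, 309.2], 0.72), ([226.4, 278.0], 0.34)]
gauge_grip wrist []
gauge_grip side [([306.7, 285.9], 0.56)]
    [ 0.5245 -0.2692  0.1249] [0.0001 0.0001]
offcut_0 scene [([320.5, 265.6], 0.59), ([308.6, 249.0], 0.55)]
offcut_0 wrist [([340.7, 99.4], 0.68), ([335.3, 158.3], 0.5)]
offcut_0 side [([318.0, 256.3], 0.69), ([323.3, 247.7], 0.43)]
tub scene [([222.7, 230.3], 0.62)]
tub wrist [([206.8, 59.8], 0.38)]
tub side [([291.9, 233.3], 0.63)]
    [0.4258 0.0972 0.0929] [0.0451 0.0325 0.0542]
```

```bash
cd pics; python3 -c "
import cv2,numpy as np
a=[cv2.resize(cv2.imread(f),(400,300)) if 0 else cv2.imread(f) for f in ['wrist1.png','scene1.png']]
cv2.imwrite('c1.png',cv2.resize(np.vstack(a),(600,600*960//640))[:600*960//640]) " ; ls
```

```text
c1.png
scene0.png
scene1.png
side0.png
side1.png
w0.png
wrist1.png
```

View pics/wrist1.png

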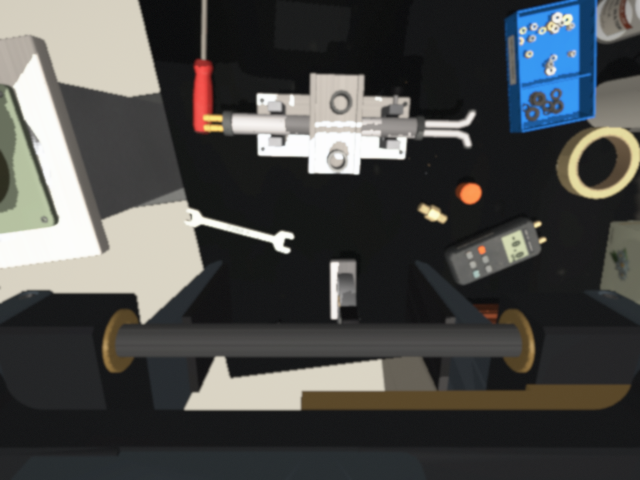

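View pics/scene1.png

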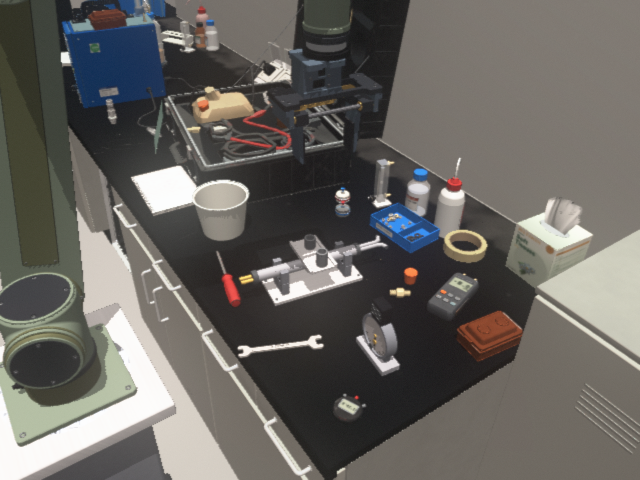

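Wrist view: plate corners (310,74)–(361,174), offcut tops (340,102) and (337,158), gauge foot (342,288). Scene view: everything is visible, tub rim centred (221,196), nothing in the way.

```bash
python3 - <<'E'
from h import *
P={}
for n in ['wrist','scene','side']: P[n]=cam(n)
w=P['wrist']; print(bot.read_state()['tool_pos'])
im=cv2.cvtColor(w[0]['color'],cv2.COLOR_RGB2BGR)
cv2.imwrite('pics/z1.png',np.hstack([cv2.resize(im[50:200,200:500],None,fx=2.6,fy=2.6,interpolation=2)]))
cv2.imwrite('pics/z2.png',cv2.resize(im[250:330,290:400],None,fx=6,fy=6,interpolation=2))
for n in ['scene','side']:
    r=bot.spot_point('tub',P[n][0])[0]['point'];c=bot.cut_out('tub',P[n][0])[0];print(n,r,c['extent'],onz(*P[n],r,0))
for o in ['offcut_0','offcut_1']:
  for c in bot.cut_out(o,w[0])[:3]:
    e=c['extent'];print(o,e,c['confidence'])
c=bot.cut_out('gauge',w[0])[0];print('g',c['extent'])
E
```

```text
[ 0.50387644 -0.10549553  0.37534056]
scene [226.0, 229.5] [193.3, 180.4, 247.3, 242.5] [0.46989358 0.2731626  0.        ]
side [290.8, 233.3] [265.8, 187.1, 321.5, 241.6] [0.45757343 0.28243788 0.        ]
offcut_0 [332.2, 89.4, 352.9, 111.4] 0.72
offcut_0 [327.7, 148.6, 350.8, 173.2] 0.68
offcut_0 [193.9, 0.7, 213.2, 134.0] 0.4
offcut_1 [332.2, 89.4, 352.9, 111.4] 0.72
offcut_1 [327.7, 148.6, 350.8, 173.2] 0.68
offcut_1 [193.9, 0.7, 213.2, 134.0] 0.4
g [327.5, 257.8, 364.8, 327.7]
```

View pics/z1.png

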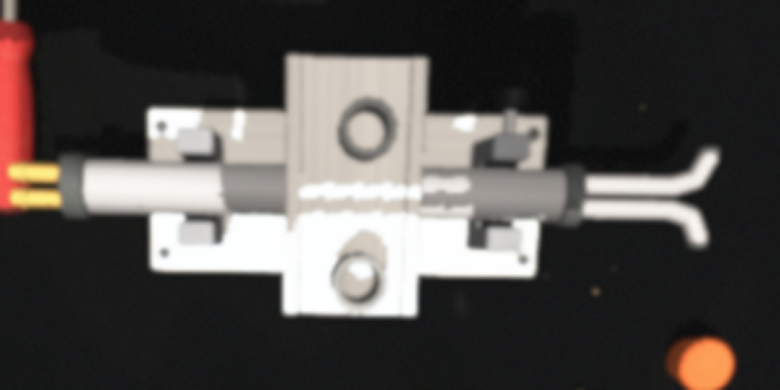

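View pics/z2.png

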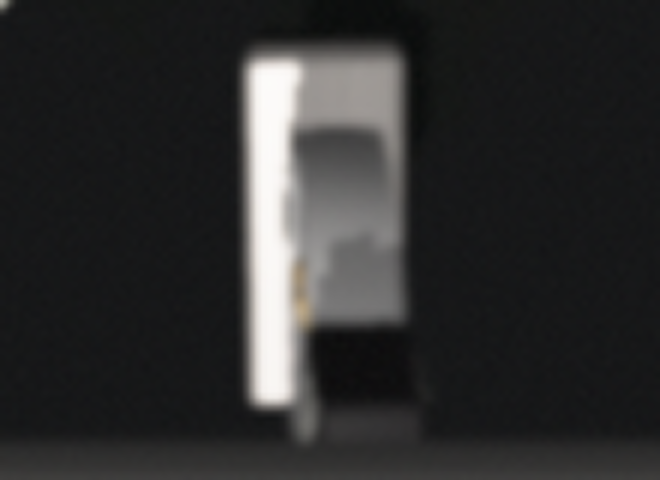

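Zoom 1: plate corners (287,54),(428,57),(283,314),(416,316), tube tops near (367,128) and (357,276). Zoom 2: gauge foot's left edge runs from (247,55) to (250,408), with the dial and brass on the left.

```bash
python3 - <<'E'
from h import *
w=cam('wrist')
f=lambda u,v:(200+u/2.6,50+v/2.6)
g=lambda u,v:(290+u/6,250+v/6)
C=[onz(*w,f(*q),.083) for q in [(287,54),(428,57),(283,314),(416,316)]]
for c in C: print('plate',c.round(4))
print('mean',np.mean(C,0).round(4),'dims',np.linalg.norm(C[1]-C[0]),np.linalg.norm(C[2]-C[0]),np.linalg.norm(C[3]-C[1]))
ang=lambda a,b:np.arctan2(*(b-a)[[1,0]])
print('yaw',ang(C[0],C[1]),ang(C[2],C[0])-np.pi/2,ang(C[3],C[1])-np.pi/2,ang(C[2],C[3]))
a,b=onz(*w,f(75,185),.06),onz(*w,f(575,193),.06);print('probe axis yaw',ang(a,b),a,b)
B=[onz(*w,f(*q),.01) for q in [(148,108),(547,116),(152,270),(538,275)]];print('base mean',np.mean(B,0).round(4),np.linalg.norm(B[1]-B[0]),np.linalg.norm(B[2]-B[0]),ang(B[0],B[1]),ang(B[2],B[3]))
print('off1',onz(*w,f(367,128),.107).round(4),'off0',onz(*w,f(357,276),.117).round(4))
G=[onz(*w,g(*q),.014) for q in [(247,55),(250,408),(405,52)]]
print('gauge',[x.round(4) for x in G],np.linalg.norm(G[1]-G[0]),np.linalg.norm(G[2]-G[0]),'yaw',ang(G[1],G[0])-np.pi/2,ang(G[0],G[2]),'centre',((G[1]+G[2])/2).round(4))
E
```

```text
plate [0.5194 0.0444 0.083 ]
plate [0.5829 0.0341 0.083 ]
plate [ 0.5002 -0.0709  0.083 ]
plate [ 0.5646 -0.0812  0.083 ]
mean [ 0.5418 -0.0184  0.083 ] dims 0.06431153987688004 0.11686160679927396 0.11670502933184376
yaw -0.1607051744922043 -0.16536779755686637 -0.15704849155691702 -0.15831425001805843
probe axis yaw -0.15755969924313057 [0.40705946 0.00399372 0.06      ] [ 0.6522602  -0.03496293  0.06      ]
base mean [ 0.5423 -0.0184  0.01  ] 0.21399092565270256 0.08437557480584897 -0.16033914738833963 -0.15570566772575745
off1 [0.5496 0.0061 0.107 ] off0 [ 0.5366 -0.0558  0.117 ]
gauge [array([ 0.5123, -0.2178,  0.014 ]), array([ 0.4996, -0.3199,  0.014 ]), array([ 0.5534, -0.223 ,  0.014 ])] 0.10288356915722481 0.0414070170309415 yaw -0.12445293400663382 -0.12568988346133367 centre [ 0.5265 -0.2715  0.014 ]
```

```bash
python3 - <<'E'
from h import *
plan([.5366,-.0558,.14],Rt_(-.159))
E
```

```text
d [  32.8   49.8 -235.3] w [ 0.016  0.    -0.008] N 7
0 [33.6  3.3 -7.7] [ 0.002  0.    -0.001]
1 [33.6  3.4 -7.7] [ 0.002  0.    -0.001]
2 [33.6  3.4 -7.7] [ 0.002  0.    -0.001]
3 [33.6  3.4 -7.7] [ 0.002  0.    -0.001]
4 [33.6  3.4 -7.7] [ 0.002  0.    -0.001]
5 [33.6  3.5 -7.7] [ 0.002  0.    -0.001]
6 [33.6  3.5 -7.8] [ 0.002  0.    -0.001]
```

```bash
python3 -m crank '[{"dx":33,"dy":4,"dz":-9,"wx":0.003,"wy":0,"wz":-0.001},{"dx":33,"dy":4,"dz":-9,"wx":0.003,"wy":0,"wz":-0.001},{"dx":33,"dy":4,"dz":-9,"wx":0.003,"wy":0,"wz":-0.001},{"dx":33,"dy":4,"dz":-9,"wx":0.003,"wy":0,"wz":-0.001},{"dx":33,"dy":4,"dz":-9,"wx":0.003,"wy":0,"wz":-0.001},{"dx":33,"dy":3,"dz":-6,"wx":0.002,"wy":0,"wz":-0.001},{"dx":25,"dy":2,"dz":-4,"wx":0,"wy":0,"wz":0},{"dx":0,"dy":0,"dz":0,"wx":0,"wy":0,"wz":0}]'
python3 - <<'E'
from h import *
plan([.5366,-.0558,.093],Rt_(-.159))
w=cam('wrist');save(w[0],'w2.png')
for z,x in [(.117,(.5366,-.0558)),(.107,(.5496,.0061))]: print(proj(*w,[*x,z]))
E
```

```text
time: 4.7
tool_pos: [0.5433, -0.0547, 0.1482]
eef_rot: [1.333, 1.115, -1.318]
ft_force: [0.1, 0.2, -0.9]
grip_width: 0.0916
d [ -6.7  -1.1 -55.2] w [-0.003  0.002 -0.015] N 2
0 [27.6 -3.6  1. ] [-0.002  0.001 -0.007]
1 [27.6 -3.4  1. ] [-0.002  0.001 -0.007]
[305.66054448 273.24437368]
[309.79999471 164.91626269]
```

View pics/w2.png

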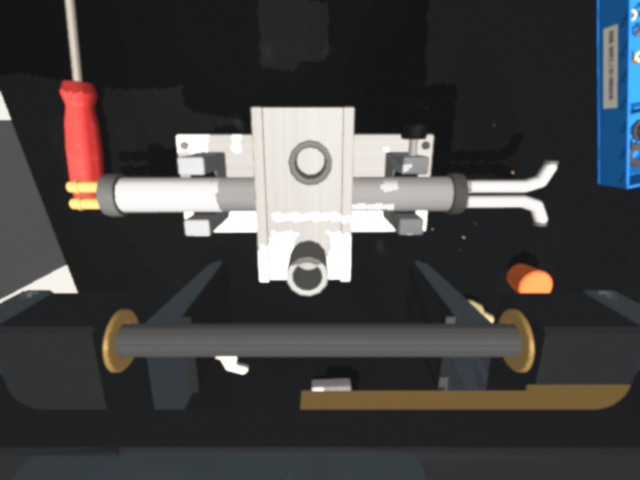

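Wrist view: offcut_0's top is at (307,277), between the fingers at x≈220 and 415. That is within 2 mm of prediction, so the tool can go down.

```bash
python3 -m crank '[{"dx":22,"dy":-4,"dz":1,"wx":-0.002,"wy":0.001,"wz":-0.007},{"dx":20,"dy":-3,"dz":1,"wx":-0.002,"wy":0,"wz":-0.007},{"dx":13,"dy":0,"dz":0,"wx":0,"wy":0,"wz":0},{"dx":0,"dy":0,"dz":0,"wx":0,"wy":0,"wz":0}]'
python3 - <<'E'
from h import *
plan([.5366,-.0568,.093],Rt_(-.159))
E
```

```text
time: 5.08
tool_pos: [0.5434, -0.0579, 0.102]
eef_rot: [1.332, 1.115, -1.312]
ft_force: [-0.6, 0.5, 0.2]
grip_width: 0.091
d [-6.8  1.1 -9. ] w [ 0.001  0.001 -0.018] N 1
0 [ 8.8 -7.  -0. ] [ 0.001  0.001 -0.018]
```

```bash
python3 -m crank '[{"dx":5,"dy":-7,"dz":0,"wx":0,"wy":0,"wz":-0.015},{"dx":5,"dy":-4,"dz":0,"wx":0,"wy":0,"wz":-0.01},{"dx":0,"dy":0,"dz":0,"wx":0,"wy":0,"wz":0}]'
python3 - <<'E'
from h import *
plan([.5366,-.0568,.093],Rt_(-.159))
E
```

```text
time: 5.33
tool_pos: [0.5351, -0.0572, 0.0965]
eef_rot: [1.325, 1.129, -1.326]
ft_force: [-0.7, 0.6, 0.1]
grip_width: 0.0911
d [ 1.5  0.4 -3.5] w [-0.     0.001 -0.   ] N 1
0 [ 3.5  1.5 -0.6] [-0.     0.001 -0.   ]
```

Now I'll close on it.

```bash
python3 -m crank '[{"dx":3,"dy":1,"dz":0,"wx":0,"wy":0,"wz":0},{"dx":0,"dy":0,"dz":0,"wx":0,"wy":0,"wz":0},{"dx":0,"dy":0,"dz":0,"wx":0,"wy":0,"wz":0},{"dx":0,"dy":0,"dz":0,"wx":0,"wy":0,"wz":0},{"dx":0,"dy":0,"dz":0,"wx":0,"wy":0,"wz":0},{"dx":0,"dy":0,"dz":0,"wx":0,"wy":0,"wz":0}]' 0.8 15
```

```text
time: 5.83
tool_pos: [0.5384, -0.0578, 0.0968]
eef_rot: [1.328, 1.124, -1.321]
ft_force: [0.6, -0.3, 0.6]
grip_width: 0.0539
```

```bash
python3 -m crank '[{"dx":0,"dy":0,"dz":0,"wx":0,"wy":0,"wz":0},{"dx":0,"dy":0,"dz":0,"wx":0,"wy":0,"wz":0},{"dx":0,"dy":0,"dz":0,"wx":0,"wy":0,"wz":0},{"dx":0,"dy":0,"dz":0,"wx":0,"wy":0,"wz":0},{"dx":0,"dy":0,"dz":0,"wx":0,"wy":0,"wz":0},{"dx":0,"dy":0,"dz":0,"wx":0,"wy":0,"wz":0}]' 0.8 15
```

```text
time: 6.33
tool_pos: [0.5383, -0.0577, 0.0968]
eef_rot: [1.328, 1.124, -1.321]
ft_force: [-0.2, 0.2, 0.7]
grip_width: 0.0259
```

```bash
python3 -m crank '[{"dx":-20,"dy":0,"dz":0,"wx":0,"wy":0,"wz":0},{"dx":-30,"dy":0,"dz":0,"wx":0,"wy":0,"wz":0},{"dx":-35,"dy":0,"dz":0,"wx":0,"wy":0,"wz":0},{"dx":-10,"dy":-8,"dz":-25,"wx":0,"wy":0,"wz":0}]'
python3 - <<'E'
from h import *
plan([.464,.278,.16],Rt_(-.159))
w=cam('wrist');save(w[0],'w3.png')
E
```

```text
time: 6.67
tool_pos: [0.5317, -0.0338, 0.1908]
eef_rot: [1.324, 1.129, -1.332]
ft_force: [1.2, -0.0, -0.2]
grip_width: 0.0258
d [-67.7 311.8 -30.8] w [-0.003  0.003  0.004] N 9
0 [  3.4 -13.  -33. ] [-0.  0.  0.]
1 [  3.4 -13.  -33. ] [-0.  0.  0.]
2 [  3.4 -13.  -33. ] [-0.  0.  0.]
3 [  3.4 -13.  -33. ] [-0.  0.  0.]
4 [  3.4 -13.  -33. ] [-0.  0.  0.]
5 [  3.4 -13.  -33. ] [-0.  0.  0.]
6 [  3.4 -12.9 -33. ] [-0.  0.  0.]
7 [  3.4 -12.9 -33. ] [-0.  0.  0.]
8 [  3.4 -12.9 -33. ] [-0.  0.  0.]
```

View pics/w3.png

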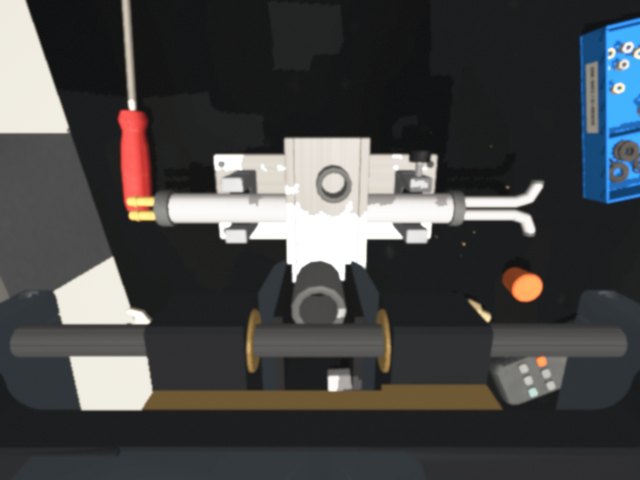

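Offcut_0 hangs between the pads at (320,295), and offcut_1 still stands at (333,183). Next, the tub.

```bash
python3 -m crank '[{"dx":0,"dy":-14,"dz":-36,"wx":0,"wy":0,"wz":0},{"dx":0,"dy":-14,"dz":-36,"wx":0,"wy":0,"wz":0},{"dx":0,"dy":-14,"dz":-36,"wx":0,"wy":0,"wz":0},{"dx":0,"dy":-14,"dz":-36,"wx":0,"wy":0,"wz":0},{"dx":0,"dy":-14,"dz":-36,"wx":0,"wy":0,"wz":0},{"dx":0,"dy":-14,"dz":-36,"wx":0,"wy":0,"wz":0},{"dx":3,"dy":-14,"dz":-36,"wx":0,"wy":0,"wz":0},{"dx":0,"dy":-7,"dz":-20,"wx":0,"wy":0,"wz":0}]'
python3 - <<'E'
from h import *
plan([.464,.278,.135],Rt_(-.159))
E

```

```text
time: 7.38
tool_pos: [0.4687, 0.2659, 0.1893]
eef_rot: [1.334, 1.128, -1.332]
ft_force: [-0.1, 0.2, -0.9]
grip_width: 0.026
d [ -4.7  12.1 -54.3] w [-0.009 -0.003  0.001] N 2
0 [27.2 -3.3 -5.5] [-0.005 -0.002  0.001]
1 [27.2 -3.3 -5.5] [-0.005 -0.002  0.001]
```

```bash
python3 -m crank '[{"dx":20,"dy":-3,"dz":-5,"wx":0,"wy":0,"wz":0},{"dx":25,"dy":0,"dz":-2,"wx":0,"wy":0,"wz":0},{"dx":10,"dy":0,"dz":0,"wx":0,"wy":0,"wz":0},{"dx":0,"dy":0,"dz":0,"wx":0,"wy":0,"wz":0}]'
python3 - <<'E'
from h import *
print(bot.read_state()['tool_pos'])
for n in ['wrist','side']:
  w=cam(n);save(w[0],n+'4.png')
  r=bot.spot_point('tub',w[0]);print(r[:1]); 
  if r: print(onz(*w,r[0]['point'],0))
E

```

```text
time: 7.72
tool_pos: [0.4647, 0.2816, 0.1321]
eef_rot: [1.33, 1.135, -1.321]
ft_force: [0.5, 0.5, -0.5]
grip_width: 0.0262
[0.46468507 0.28158135 0.13208904]
[{'point': [317.9, 233.1], 'confidence': 0.77}]
[0.46453863 0.27775295 0.        ]
[{'point': [288.2, 231.0], 'confidence': 0.68}]
[0.44958354 0.29896354 0.        ]
```

View pics/wrist4.png

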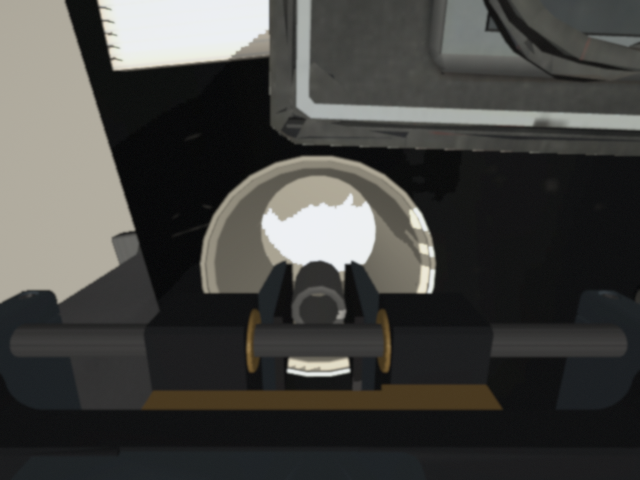

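View pics/side4.png

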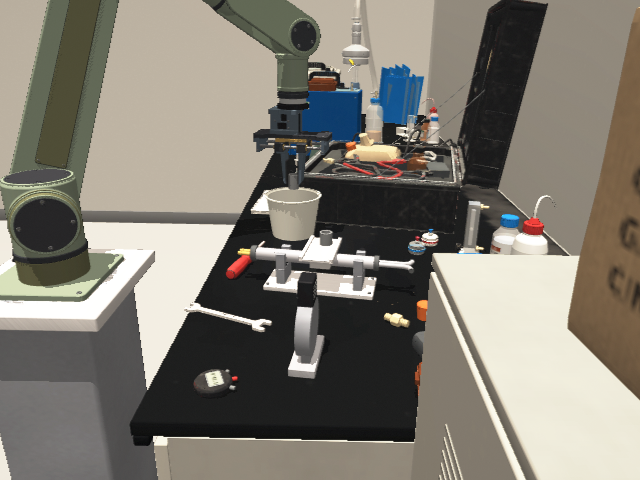

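The offcut is centred over the tub: wrist view has the tub centre at (318,233), side view has the tube above the rim. Releasing it.

```bash
python3 -m crank '[{"dx":0,"dy":0,"dz":0,"wx":0,"wy":0,"wz":0},{"dx":0,"dy":0,"dz":0,"wx":0,"wy":0,"wz":0},{"dx":0,"dy":0,"dz":0,"wx":0,"wy":0,"wz":0},{"dx":0,"dy":0,"dz":0,"wx":0,"wy":0,"wz":0},{"dx":0,"dy":0,"dz":0,"wx":0,"wy":0,"wz":0},{"dx":-30,"dy":0,"dz":0,"wx":0,"wy":0,"wz":0},{"dx":-30,"dy":0,"dz":0,"wx":0,"wy":0,"wz":0}]' 0.3 15
python3 - <<'E'
from h import *
print(bot.read_state()['tool_pos'])
w=cam('wrist');save(w[0],'w5.png')
plan([.5492,.0075,.16],Rt_(-.159))
E

```

```text
time: 8.5
tool_pos: [0.4654, 0.2786, 0.1949]
eef_rot: [1.333, 1.133, -1.325]
ft_force: [0.0, 0.8, -0.2]
grip_width: 0.0639
[0.46539258 0.27860262 0.19485266]
d [  81.1 -272.7  -41. ] w [-0.003 -0.013 -0.008] N 8
0 [ 4.8 15.5 32.1] [-0.    -0.002 -0.001]
1 [ 4.9 15.5 32.1] [-0.    -0.002 -0.001]
2 [ 4.9 15.5 32.1] [-0.    -0.002 -0.001]
3 [ 4.9 15.4 32.1] [-0.    -0.002 -0.001]
4 [ 5.  15.4 32.1] [-0.    -0.002 -0.001]
5 [ 5.  15.4 32.1] [-0.    -0.002 -0.001]
6 [ 5.  15.4 32.1] [-0.    -0.002 -0.001]
7 [ 5.1 15.4 32. ] [-0.    -0.002 -0.001]
```

View pics/w5.png

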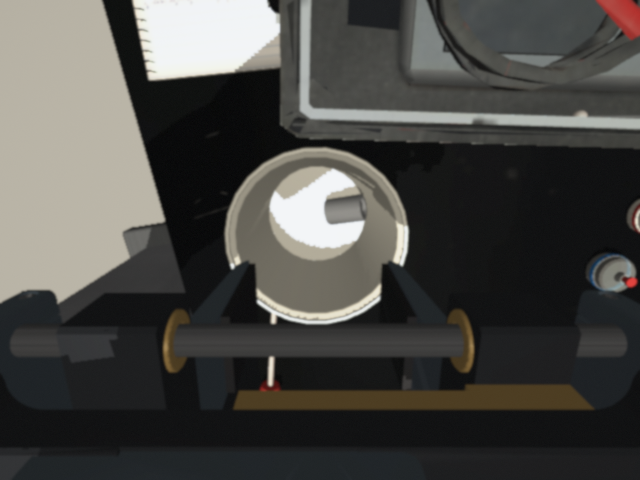

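The offcut lies in the tub at (345,208). On to offcut_1.

```bash
python3 -m crank '[{"dx":0,"dy":16,"dz":34,"wx":0,"wy":-0.002,"wz":0},{"dx":0,"dy":16,"dz":34,"wx":0,"wy":-0.002,"wz":0},{"dx":0,"dy":16,"dz":34,"wx":0,"wy":-0.002,"wz":0},{"dx":0,"dy":16,"dz":34,"wx":0,"wy":-0.002,"wz":0},{"dx":0,"dy":16,"dz":34,"wx":0,"wy":-0.002,"wz":0},{"dx":6,"dy":16,"dz":34,"wx":0,"wy":-0.002,"wz":0},{"dx":12,"dy":15,"dz":30,"wx":0,"wy":0,"wz":0},{"dx":10,"dy":5,"dz":8,"wx":0,"wy":0,"wz":0}]' 0 15
python3 - <<'E'
from h import *
plan([.5495,.0075,.13],Rt_(-.159))
w=cam('wrist');save(w[0],'w6.png')
r=bot.spot_point('offcut_1',w[0])[:1];print(r, onz(*w,r[0]['point'],.081))
E
```

```text
time: 9.22
tool_pos: [0.5524, 0.0174, 0.1789]
eef_rot: [1.34, 1.118, -1.295]
ft_force: [-0.2, 0.4, -0.3]
grip_width: 0.0911
d [ -2.9  -9.9 -48.9] w [ 0.006 -0.011 -0.028] N 2
0 [24.4 -1.4  5.4] [ 0.003 -0.005 -0.014]
1 [24.4 -1.   5.2] [ 0.003 -0.005 -0.014]
[{'point': [311.5, 252.1], 'confidence': 0.63}] [0.54916493 0.0079628  0.081     ]
```

View pics/w6.png

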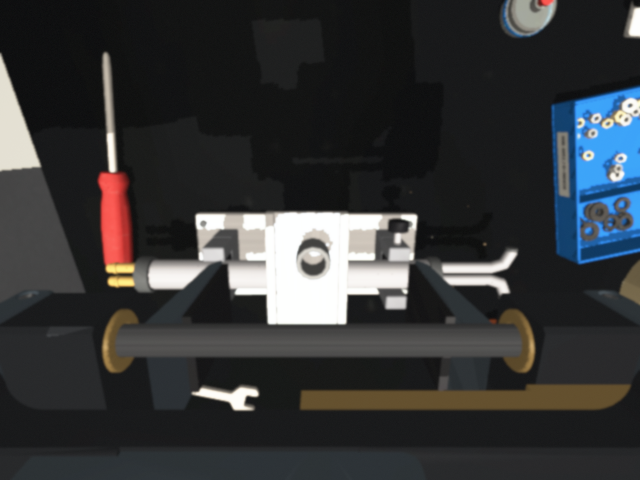

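Offcut_1 stands at (313,258) on the plate, at about (0.549, 0.008) m. Moving down to it.

```bash
python3 -m crank '[{"dx":24,"dy":-2,"dz":6,"wx":0,"wy":-0.006,"wz":-0.014},{"dx":20,"dy":-2,"dz":5,"wx":0,"wy":-0.005,"wz":-0.014},{"dx":5,"dy":0,"dz":0,"wx":0,"wy":0,"wz":0},{"dx":0,"dy":0,"dz":0,"wx":0,"wy":0,"wz":0}]'
python3 - <<'E'
from h import *
plan([.5495,.0075,.093],Rt_(-.159))
E
```

```text
time: 9.65
tool_pos: [0.5463, 0.0138, 0.129]
eef_rot: [1.322, 1.138, -1.32]
ft_force: [-1.8, 0.4, 0.1]
grip_width: 0.0909
d [  3.2  -6.3 -36. ] w [ 0.007 -0.004  0.003] N 1
0 [36.   4.2  5.8] [ 0.007 -0.004  0.003]
```

```bash
python3 -m crank '[{"dx":12,"dy":4,"dz":6,"wx":0.005,"wy":-0.003,"wz":0},{"dx":14,"dy":2,"dz":3,"wx":0,"wy":0,"wz":0},{"dx":11,"dy":1,"dz":2,"wx":0,"wy":0,"wz":0},{"dx":0,"dy":0,"dz":0,"wx":0,"wy":0,"wz":0}]'
python3 - <<'E'
from h import *
plan([.5495,.0075,.093],Rt_(-.159))
E
```

```text
time: 9.98
tool_pos: [0.5544, 0.005, 0.0935]
eef_rot: [1.325, 1.131, -1.315]
ft_force: [0.1, -0.0, 1.3]
grip_width: 0.0913
d [-4.9  2.5 -0.5] w [ 0.006 -0.003 -0.005] N 1
0 [ 0.5 -5.2 -1.7] [ 0.006 -0.003 -0.005]
```

```bash
python3 -m crank '[{"dx":1,"dy":-5,"dz":-2,"wx":0,"wy":0,"wz":0},{"dx":0,"dy":0,"dz":0,"wx":0,"wy":0,"wz":0},{"dx":0,"dy":0,"dz":0,"wx":0,"wy":0,"wz":0},{"dx":0,"dy":0,"dz":0,"wx":0,"wy":0,"wz":0},{"dx":0,"dy":0,"dz":0,"wx":0,"wy":0,"wz":0},{"dx":0,"dy":0,"dz":0,"wx":0,"wy":0,"wz":0},{"dx":0,"dy":0,"dz":0,"wx":0,"wy":0,"wz":0},{"dx":0,"dy":0,"dz":0,"wx":0,"wy":0,"wz":0}]' 0.8 15
python3 -m crank '[{"dx":0,"dy":0,"dz":0,"wx":0,"wy":0,"wz":0},{"dx":0,"dy":0,"dz":0,"wx":0,"wy":0,"wz":0},{"dx":0,"dy":0,"dz":0,"wx":0,"wy":0,"wz":0},{"dx":0,"dy":0,"dz":0,"wx":0,"wy":0,"wz":0},{"dx":-20,"dy":0,"dz":0,"wx":0,"wy":0,"wz":0},{"dx":-30,"dy":0,"dz":0,"wx":0,"wy":0,"wz":0},{"dx":-35,"dy":0,"dz":0,"wx":0,"wy":0,"wz":0}]'
python3 - <<'E'
from h import *
plan([.464,.278,.18],Rt_(-.159))
w=cam('wrist');save(w[0],'w7.png')
E
```

```text
time: 10.65
tool_pos: [0.5519, 0.0097, 0.0966]
eef_rot: [1.329, 1.126, -1.308]
ft_force: [0.6, -0.7, -0.0]
grip_width: 0.0406
time: 11.23
tool_pos: [0.5454, 0.0093, 0.1759]
eef_rot: [1.319, 1.14, -1.323]
ft_force: [-0.1, 0.6, -0.2]
grip_width: 0.0251
d [-81.4 268.7   4.1] w [ 0.008 -0.002  0.006] N 8
0 [ -0.4 -15.1 -31.7] [ 0.001 -0.     0.001]
1 [ -0.4 -15.2 -31.7] [ 0.001 -0.     0.001]
2 [ -0.4 -15.2 -31.6] [ 0.001 -0.     0.001]
3 [ -0.4 -15.2 -31.6] [ 0.001 -0.     0.001]
4 [ -0.4 -15.2 -31.6] [ 0.001 -0.     0.001]
5 [ -0.5 -15.3 -31.6] [ 0.001 -0.     0.001]
6 [ -0.5 -15.3 -31.6] [ 0.001 -0.     0.001]
7 [ -0.5 -15.3 -31.6] [ 0.001 -0.     0.001]
```

View pics/w7.png

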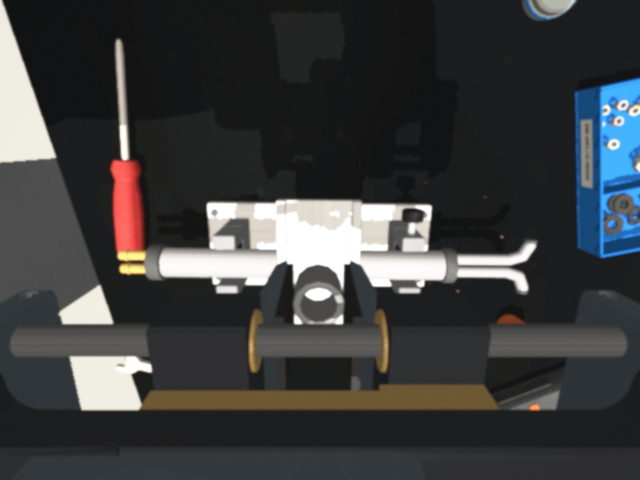

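Offcut_1 is held at (320,295), and the plate is clear. Next, the tub.

```bash
python3 -m crank '[{"dx":-6,"dy":-16,"dz":-34,"wx":0,"wy":0,"wz":0},{"dx":-4,"dy":-16,"dz":-34,"wx":0,"wy":0,"wz":0},{"dx":0,"dy":-16,"dz":-34,"wx":0,"wy":0,"wz":0},{"dx":0,"dy":-16,"dz":-34,"wx":0,"wy":0,"wz":0},{"dx":0,"dy":-16,"dz":-34,"wx":0,"wy":0,"wz":0},{"dx":0,"dy":-16,"dz":-34,"wx":0,"wy":0,"wz":0},{"dx":5,"dy":-16,"dz":-34,"wx":0,"wy":0,"wz":0},{"dx":15,"dy":-5,"dz":-8,"wx":0,"wy":0,"wz":0}]'
python3 - <<'E'
from h import *
plan([.464,.278,.13],Rt_(-.159))
E
```

```text
time: 11.95
tool_pos: [0.4773, 0.2788, 0.1811]
eef_rot: [1.351, 1.112, -1.299]
ft_force: [0.6, -0.5, 0.6]
grip_width: 0.0246
d [-13.3  -0.8 -51.1] w [-0.004 -0.013 -0.03 ] N 2
0 [25.3 -7.3  1.8] [-0.002 -0.007 -0.015]
1 [25.4 -6.9  1.6] [-0.002 -0.007 -0.015]
```

```bash
python3 -m crank '[{"dx":22,"dy":-8,"dz":3,"wx":0,"wy":-0.007,"wz":-0.015},{"dx":22,"dy":-4,"dz":1,"wx":0,"wy":-0.006,"wz":-0.015},{"dx":5,"dy":0,"dz":0,"wx":0,"wy":0,"wz":0},{"dx":0,"dy":0,"dz":0,"wx":0,"wy":0,"wz":0}]'

```

```text
time: 12.28
tool_pos: [0.4629, 0.2817, 0.1281]
eef_rot: [1.321, 1.133, -1.324]
ft_force: [0.7, -0.5, -0.1]
grip_width: 0.0246
```

```bash
python3 -m crank '[{"dx":0,"dy":0,"dz":0,"wx":0,"wy":0,"wz":0},{"dx":0,"dy":0,"dz":0,"wx":0,"wy":0,"wz":0},{"dx":0,"dy":0,"dz":0,"wx":0,"wy":0,"wz":0},{"dx":0,"dy":0,"dz":0,"wx":0,"wy":0,"wz":0},{"dx":0,"dy":0,"dz":0,"wx":0,"wy":0,"wz":0},{"dx":-30,"dy":0,"dz":0,"wx":0,"wy":0,"wz":0},{"dx":-35,"dy":0,"dz":0,"wx":0,"wy":0,"wz":0},{"dx":-35,"dy":0,"dz":0,"wx":0,"wy":0,"wz":0}]' 0.3 15
python3 - <<'E'
from h import *
w=cam('wrist');save(w[0],'w8.png')
plan([.5255,-.2,.27],Rt_(-.125))
E

```

```text
time: 12.95
tool_pos: [0.4621, 0.2783, 0.2287]
eef_rot: [1.317, 1.132, -1.334]
ft_force: [0.4, -0.2, 0.1]
grip_width: 0.0639
d [  59.6 -480.5   33.1] w [-0.034 -0.003 -0.004] N 13
0 [-2.6 10.4 35.8] [-0.003 -0.    -0.   ]
1 [-2.6 10.3 35.8] [-0.003 -0.    -0.   ]
2 [-2.6 10.2 35.8] [-0.003 -0.    -0.   ]
3 [-2.6 10.1 35.8] [-0.003 -0.    -0.   ]
4 [-2.6 10.  35.9] [-0.003 -0.    -0.   ]
5 [-2.6  9.9 35.9] [-0.003 -0.    -0.   ]
6 [-2.6  9.8 35.9] [-0.003 -0.    -0.   ]
7 [-2.6  9.7 36. ] [-0.003 -0.    -0.   ]
8 [-2.6  9.6 36. ] [-0.003 -0.    -0.   ]
9 [-2.6  9.5 36. ] [-0.003 -0.    -0.   ]
10 [-2.6  9.4 36. ] [-0.003 -0.    -0.   ]
11 [-2.6  9.3 36.1] [-0.003 -0.    -0.   ]
12 [-2.6  9.3 36.1] [-0.003 -0.    -0.   ]
```

View pics/w8.png

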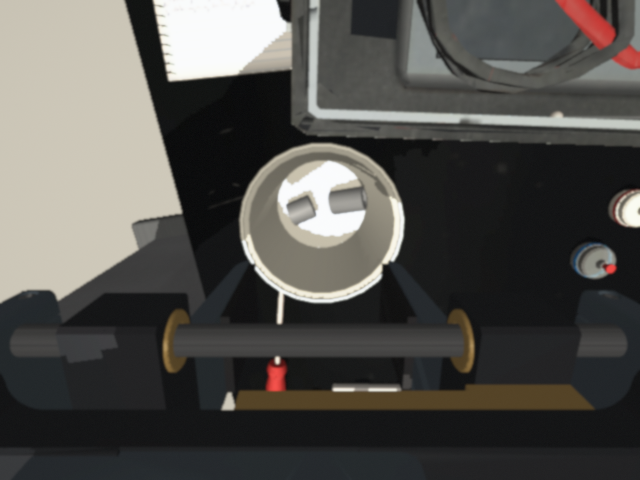

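Both offcuts lie in the tub at (300,210) and (347,200). Next I want a close look at the dial from the robot's side to read the marker.

```bash
cat >> h.py <<'E'
def dialview(D,yaw,p,dist,px,T,fx=358.03,cx=320,cy=240):
    R=Rt_(yaw)@Ro.from_rotvec([0,0,p]).as_matrix()
    d=T[:3,:3]@np.array([(px[0]-cx)/fx,(px[1]-cy)/fx,1]);d/=np.linalg.norm(d)
    C=np.array(D)-dist*(R@d)
    return C-R@T[:3,3],R,C
E
python3 - <<'E'
from h import *
p=bot.capture('wrist');T=np.array(p['T_tool_cam']);print(p['fx'],p['cx'],p['cy'])
D=np.array([.5255-.012,-.2695,.058])
t,R,C=dialview(D,-.125,.8,.23,(320,80),T)
print('tcp',t,'cam',C);
plan([.40,-.20,.26],R)
E

```

```text
358.03235274865176 318.10800632568595 238.24539906325438
tcp [ 0.45813225 -0.37311772  0.09791997] cam [ 0.34728391 -0.28074132  0.21657441]
d [ -65.9 -480.5   25.6] w [-0.033  0.01   0.796] N 13
0 [-2.1  0.8 37.3] [-0.003  0.001  0.061]
1 [-2.1  0.9 37.3] [-0.003  0.001  0.061]
2 [-2.   0.9 37.3] [-0.003  0.001  0.061]
3 [-2.   0.9 37.3] [-0.003  0.001  0.061]
4 [-2.   1.  37.3] [-0.003  0.001  0.061]
5 [-2.   1.  37.3] [-0.003  0.001  0.061]
6 [-1.9  1.  37.3] [-0.003  0.001  0.061]
7 [-1.9  1.  37.3] [-0.003  0.001  0.061]
8 [-1.9  1.  37.3] [-0.003  0.001  0.061]
9 [-1.8  1.1 37.3] [-0.003  0.001  0.061]
10 [-1.8  1.1 37.3] [-0.003  0.001  0.061]
11 [-1.8  1.1 37.3] [-0.003  0.001  0.061]
12 [-1.7  1.1 37.3] [-0.003  0.001  0.061]
```

```bash
python3 -m crank '[{"dx":-3,"dy":1,"dz":38,"wx":-0.003,"wy":0.001,"wz":0.062},{"dx":-3,"dy":1,"dz":38,"wx":-0.003,"wy":0.001,"wz":0.062},{"dx":-3,"dy":1,"dz":38,"wx":-0.003,"wy":0.001,"wz":0.062},{"dx":-3,"dy":1,"dz":38,"wx":-0.003,"wy":0.001,"wz":0.062},{"dx":-3,"dy":1,"dz":38,"wx":-0.003,"wy":0.001,"wz":0.062},{"dx":-3,"dy":1,"dz":38,"wx":-0.003,"wy":0.001,"wz":0.062},{"dx":-3,"dy":1,"dz":38,"wx":-0.003,"wy":0.001,"wz":0.062},{"dx":-3,"dy":1,"dz":38,"wx":-0.003,"wy":0.001,"wz":0.062}]' 0.8 15
python3 - <<'E'
from h import *
print(bot.read_state()['joint_positions'])
R=Rt_(-.125)@Ro.from_rotvec([0,0,.8]).as_matrix()
plan([.405,-.33,.22],R)
E

```

```text
time: 13.72
tool_pos: [0.4284, -0.0243, 0.2593]
eef_rot: [1.481, 0.731, -0.896]
ft_force: [0.9, -1.2, 0.9]
grip_width: 0.0183
[-0.06648051 -0.20908174  2.14145013 -0.03448381  0.67551415  0.07609287]
d [ -23.4 -305.7  -39.3] w [ 0.    -0.008  0.266] N 9
0 [ 4.3 -0.8 34.1] [ 0.    -0.001  0.03 ]
1 [ 4.3 -1.  34.1] [ 0.    -0.001  0.03 ]
2 [ 4.3 -1.1 34.1] [ 0.    -0.001  0.03 ]
3 [ 4.3 -1.2 34.1] [ 0.    -0.001  0.03 ]
4 [ 4.3 -1.3 34.1] [ 0.    -0.001  0.03 ]
5 [ 4.3 -1.5 34. ] [ 0.    -0.001  0.03 ]
6 [ 4.3 -1.6 34. ] [ 0.    -0.001  0.03 ]
7 [ 4.3 -1.7 34. ] [ 0.    -0.001  0.03 ]
8 [ 4.3 -1.9 34. ] [ 0.    -0.001  0.03 ]
```

```bash
python3 -m crank '[{"dx":0,"dy":-1,"dz":38,"wx":0,"wy":-0.001,"wz":0.034},{"dx":0,"dy":-1,"dz":38,"wx":0,"wy":-0.001,"wz":0.034},{"dx":0,"dy":-1,"dz":38,"wx":0,"wy":-0.001,"wz":0.034},{"dx":0,"dy":-1,"dz":38,"wx":0,"wy":-0.001,"wz":0.034},{"dx":0,"dy":-1,"dz":38,"wx":0,"wy":-0.001,"wz":0.034},{"dx":0,"dy":-1,"dz":38,"wx":0,"wy":-0.001,"wz":0.034},{"dx":5,"dy":-2,"dz":38,"wx":0,"wy":-0.001,"wz":0.034},{"dx":8,"dy":-2,"dz":34,"wx":0,"wy":0,"wz":0.03}]'
python3 - <<'E'
from h import *
print(bot.read_state()['joint_positions'])
R=Rt_(-.125)@Ro.from_rotvec([0,0,.8]).as_matrix()
plan([.458,-.373,.11],R)
w=cam('wrist');save(w[0],'w9.png')
E

```

```text
time: 14.38
tool_pos: [0.3991, -0.2417, 0.2452]
eef_rot: [1.521, 0.576, -0.749]
ft_force: [0.9, 0.5, 0.8]
grip_width: 0.0181
[-0.92515705 -0.11456072  2.2144726   0.86146996  0.68850595 -1.39201538]
d [  58.9 -131.3 -135.2] w [ 0.001 -0.007  0.073] N 6
0 [25.  -5.7 20.7] [ 0.    -0.001  0.012]
1 [24.9 -6.  20.6] [ 0.    -0.001  0.012]
2 [24.9 -6.3 20.6] [ 0.    -0.001  0.012]
3 [24.8 -6.6 20.6] [ 0.    -0.001  0.012]
4 [24.8 -6.9 20.5] [ 0.    -0.001  0.012]
5 [24.7 -7.2 20.5] [ 0.    -0.001  0.012]
```

View pics/w9.png

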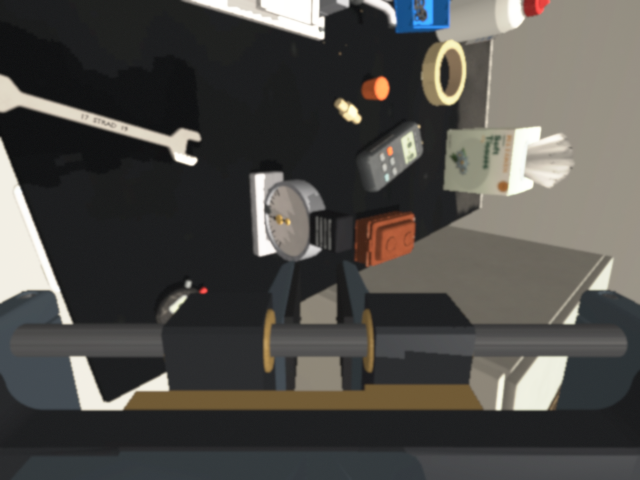

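The dial is visible at (293,220), lying sideways with the grip to the right. I'll go nearer.

```bash
python3 -m crank '[{"dx":25,"dy":-6,"dz":22,"wx":0,"wy":-0.001,"wz":0.012},{"dx":25,"dy":-6,"dz":22,"wx":0,"wy":-0.001,"wz":0.012},{"dx":25,"dy":-6,"dz":22,"wx":0,"wy":-0.001,"wz":0.012},{"dx":25,"dy":-6,"dz":22,"wx":0,"wy":-0.001,"wz":0.012},{"dx":20,"dy":-7,"dz":21,"wx":0,"wy":-0.001,"wz":0.012},{"dx":0,"dy":0,"dz":0,"wx":0,"wy":0,"wz":0},{"dx":0,"dy":0,"dz":0,"wx":0,"wy":0,"wz":0}]'
python3 - <<'E'
from h import *
s=bot.read_state();print(s['joint_positions'],s['tool_pos'])
w=cam('wrist');save(w[0],'w10.png')
for n in ['needle_tip','mark_tip','gauge_grip','gauge']:
    print(n,[(q['point'],q['confidence']) for q in bot.spot_point(n,w[0])[:2]])
E

```

```text
time: 15.02
tool_pos: [0.4396, -0.3782, 0.1309]
eef_rot: [1.529, 0.502, -0.729]
ft_force: [-0.1, -0.2, 0.0]
grip_width: 0.0181
[-1.05900657  0.27112034  2.20161544  1.40631235  0.59840316 -2.11345047] [ 0.43955801 -0.37816689  0.13092896]
needle_tip [([269.0, 79.9], 0.71)]
mark_tip [([271.8, 59.8], 0.51)]
gauge_grip [([396.6, 60.7], 0.6)]
gauge [([264.8, 84.7], 0.61)]
```

View pics/w10.png

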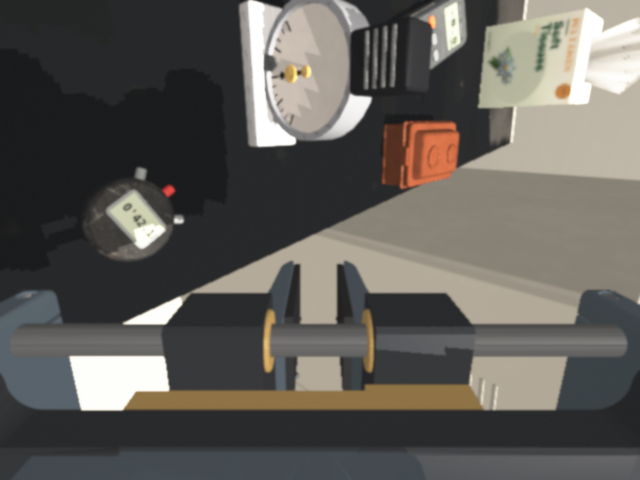

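```bash
cat >> h.py <<'E'
def rectdial(w,gpos,yaw,roll=0,xo=-.011,S=6.,H=48):
    # returns rectified dial: column=-y, row=-z about dial centre
    Rg=Ro.from_euler('z',yaw).as_matrix()@Ro.from_euler('x',roll).as_matrix()
    src=[];dst=[]
    for y,z in [(-.045,-.045),(.045,-.045),(.045,.045),(-.045,.045)]:
        X=np.array(gpos)+Rg@np.array([xo,y,.058+z])
        src.append(proj(*w,X));dst.append([S*(H-y*1000),S*(H-z*1000)])
    M=cv2.getPerspectiveTransform(np.float32(src),np.float32(dst))
    n=int(2*S*H)
    return cv2.warpPerspective(w[0]['color'],M,(n,n),flags=cv2.INTER_CUBIC),M
E
python3 - <<'E'
from h import *
w=cam('wrist')
im,M=rectdial(w,[.5255,-.271,0],-.125)
cv2.imwrite('pics/dial.png',im[:,:,::-1])
for n in ['needle_tip','mark_tip']:
    q=bot.spot_point(n,w[0])[0]['point'];r=cv2.perspectiveTransform(np.float32([[q]]),M)[0,0];print(n,q,r)
E

```

```text
needle_tip [268.9, 80.4] [301.27908 496.51114]
mark_tip [269.3, 63.0] [231.81294 488.4615 ]
```

View pics/dial.png

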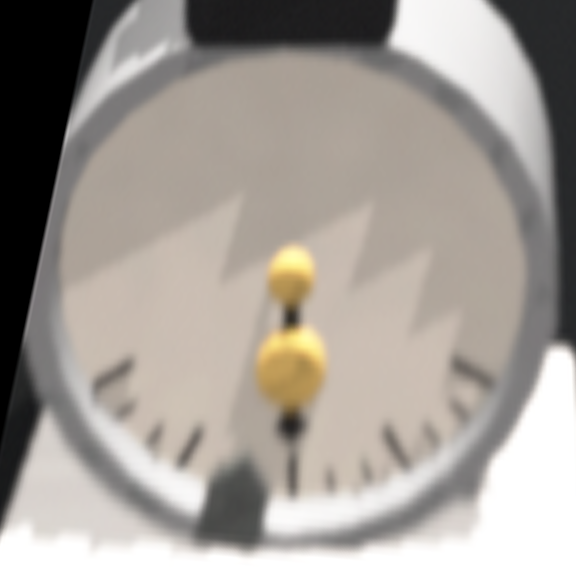

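Rectified dial: needle straight down at column 292, ±30° lines at (190,447)/(397,446), marker body about (207–265, 460–540), roughly 15° left. A zoom on the marker follows.

```bash
python3 - <<'E'
from h import *
w=cam('wrist')
im,M=rectdial(w,[.5255,-.271,0],-.125,S=12.)
c=im[820:1152,300:760]
cv2.imwrite('pics/dialz.png',cv2.resize(c,None,fx=1.7,fy=1.7)[:,:,::-1])
r=bot.cut_out('marker',w[0]);print([(q['extent'],q['confidence'],q['region'].sum()) for q in r[:2]])
v,u=np.nonzero(r[0]['region']);q=cv2.perspectiveTransform(np.float32(np.c_[u,v])[:,None],M)[:,0]
g=cv2.cvtColor(im,cv2.COLOR_RGB2GRAY)
for row in range(900,1090,16):
    seg=g[row,380:575].astype(int); d=np.nonzero(seg<110)[0]
    if len(d): print(row,380+d.min(),380+d.max(),'mid',380+(d.min()+d.max())/2, 'ang',np.degrees(np.arctan2(587-380-(d.min()+d.max())/2,row-536)).round(1),seg.min())
E

```

```text
[([262.7, 55.0, 274.8, 74.1], 0.51, np.int64(209))]
900 380 380 mid 380.0 ang 29.6 108
932 478 500 mid 489.0 ang 13.9 99
948 446 509 mid 477.5 ang 14.9 82
964 429 519 mid 474.0 ang 14.8 78
980 419 526 mid 472.5 ang 14.5 75
996 416 527 mid 471.5 ang 14.1 71
1012 411 523 mid 467.0 ang 14.1 70
1028 406 519 mid 462.5 ang 14.2 72
1044 397 516 mid 456.5 ang 14.4 74
1060 389 517 mid 453.0 ang 14.3 74
1076 395 518 mid 456.5 ang 13.6 81
```

View pics/dialz.png

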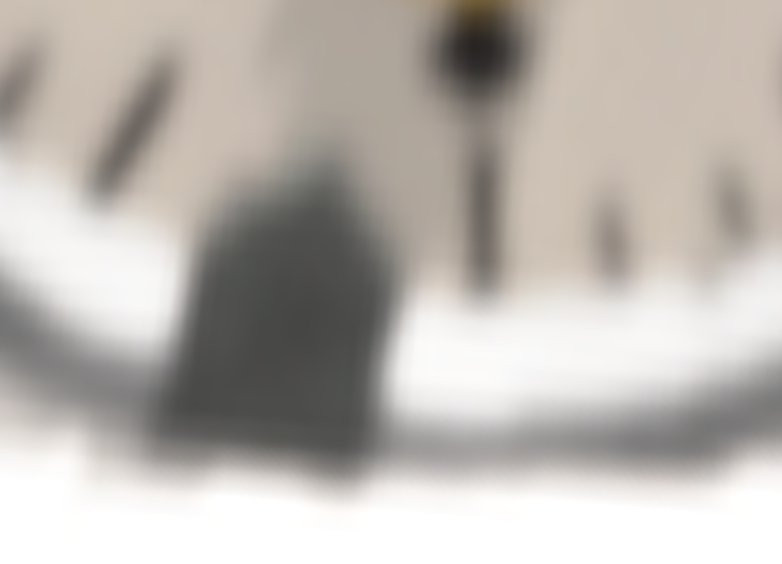

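The marker's midline measures 14.0–14.9° along its length, and the parallax bounds agree, so I take 0.25 rad. Now I retreat and reorient over the gauge.

```bash
python3 -m crank '[{"dx":-30,"dy":5,"dz":-18,"wx":0,"wy":0,"wz":-0.03},{"dx":-30,"dy":5,"dz":-18,"wx":0,"wy":0,"wz":-0.05},{"dx":-28,"dy":5,"dz":-18,"wx":0,"wy":0,"wz":-0.06},{"dx":-25,"dy":5,"dz":-18,"wx":0,"wy":0,"wz":-0.06},{"dx":-20,"dy":5,"dz":-15,"wx":0,"wy":0,"wz":-0.06},{"dx":-10,"dy":5,"dz":-10,"wx":0,"wy":0,"wz":-0.06}]' 0 15
python3 - <<'E'
from h import *
print(bot.read_state()['joint_positions'])
plan([.525,-.265,.26],Rt_(-.125))
E

```

```text
time: 16.02
tool_pos: [0.3923, -0.2836, 0.2353]
eef_rot: [1.485, 0.73, -0.935]
ft_force: [1.4, 1.3, -0.8]
grip_width: 0.0555
[-0.88164209 -0.02946034  2.04940625  0.48368441  0.7903875  -1.02181702]
d [132.7  18.6  24.7] w [-0.021  0.002 -0.511] N 5
0 [ 8.3 24.8 -7.5] [-0.004  0.    -0.102]
1 [ 5.7 25.6 -7.4] [-0.004  0.    -0.102]
2 [ 3.1 26.1 -7.3] [-0.004  0.    -0.102]
3 [ 0.4 26.3 -7.2] [-0.004  0.    -0.102]
4 [-2.3 26.2 -7.1] [-0.004  0.    -0.102]
```

```bash
python3 -m crank '[{"dx":0,"dy":22,"dz":-7,"wx":-0.003,"wy":0,"wz":-0.085},{"dx":0,"dy":22,"dz":-7,"wx":-0.003,"wy":0,"wz":-0.085},{"dx":0,"dy":22,"dz":-7,"wx":-0.003,"wy":0,"wz":-0.085},{"dx":0,"dy":22,"dz":-7,"wx":-0.003,"wy":0,"wz":-0.085},{"dx":0,"dy":22,"dz":-6,"wx":-0.003,"wy":0,"wz":-0.085},{"dx":0,"dy":20,"dz":-5,"wx":-0.003,"wy":0,"wz":-0.085},{"dx":0,"dy":0,"dz":0,"wx":0,"wy":0,"wz":0}]' 0 15
python3 - <<'E'
from h import *
print(bot.read_state()['joint_positions'])
plan([.525,-.271,.19],Rt_(-.125))
w=cam('wrist');save(w[0],'w11.png')
r=bot.spot_point('gauge_grip',w[0]);print(r[:1]); 
if r: print(onz(*w,r[0]['point'],.122))
E

```

```text
time: 16.6
tool_pos: [0.5211, -0.258, 0.2821]
eef_rot: [1.294, 1.136, -1.314]
ft_force: [0.1, -0.8, -0.5]
grip_width: 0.0911
[-0.47174592  0.29507589  1.42952106 -0.0136661   1.41371396 -0.33814257]
d [  3.9 -13.  -92.1] w [-0.006  0.014  0.001] N 3
0 [30.8  1.9  3.7] [-0.002  0.005  0.   ]
1 [30.7  1.9  3.8] [-0.002  0.005  0.   ]
2 [30.7  1.9  4. ] [-0.002  0.005  0.   ]
[{'point': [329.0, 231.5], 'confidence': 0.72}]
[ 0.53016475 -0.27236581  0.122     ]
```

View pics/w11.png

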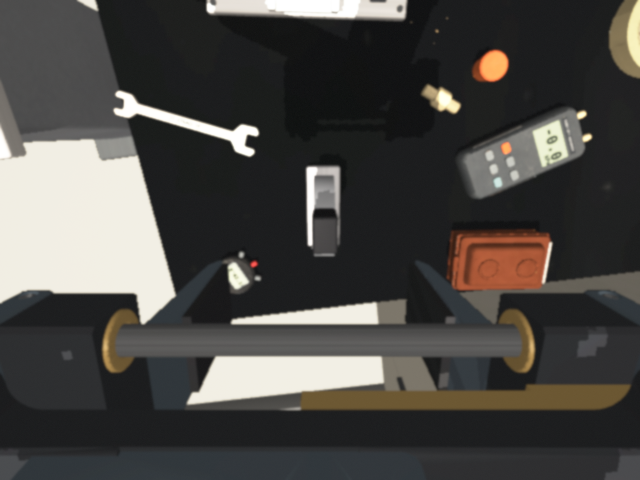

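Gauge from above: foot (306–340, 166–250), grip (313–337, 207–255). I'll zoom in to get the exact centre.

```bash
python3 - <<'E'
from h import *
w=cam('wrist');im=w[0]['color'][155:265,280:370]
cv2.imwrite('pics/z3.png',cv2.resize(im,None,fx=5.4,fy=5.4,interpolation=2)[:,:,::-1])
for g in [(.5255,-.271),(.529,-.271)]:
  Rg=Ro.from_euler('z',-.125).as_matrix()
  for q in [(-.02,.05,.014),(.02,.05,.014),(-.02,-.05,.014),(-.012,-.018,.14),(.012,-.018,.14),(-.012,.018,.14),(.012,.018,.14)]:
    print(((proj(*w,np.r_[g,0]+Rg@q)-[280,155])*5.4).round(0),end=' ')
  print()
E

```

```text
[162.  59.] [342.  58.] [168. 486.] [198. 535.] [339. 534.] [196. 330.] [341. 329.] 
[178.  57.] [357.  55.] [183. 484.] [219. 533.] [359. 532.] [217. 327.] [362. 326.]
```

View pics/z3.png

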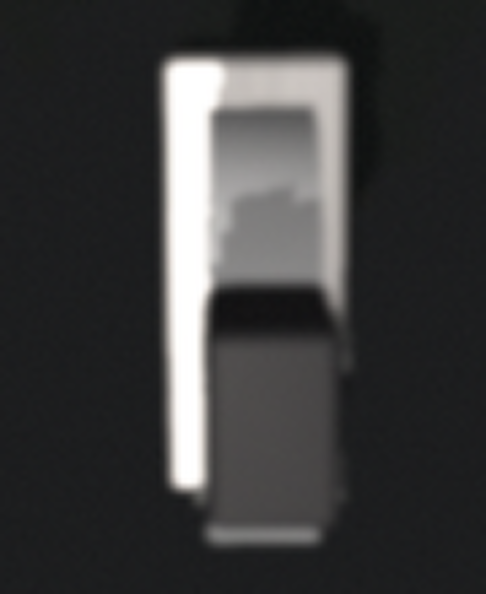

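The gauge is confirmed at about (0.526, −0.2715), yaw −0.125. Descending onto the grip.

```bash
python3 -m crank '[{"dx":30,"dy":3,"dz":5,"wx":-0.003,"wy":0.006,"wz":0},{"dx":30,"dy":3,"dz":5,"wx":-0.003,"wy":0.005,"wz":0},{"dx":30,"dy":2,"dz":4,"wx":0,"wy":0.003,"wz":0},{"dx":30,"dy":1,"dz":1,"wx":0,"wy":0,"wz":0},{"dx":0,"dy":0,"dz":0,"wx":0,"wy":0,"wz":0}]' 0 15
python3 - <<'E'
from h import *
plan([.526,-.2715,.104],Rt_(-.125))
E
```

```text
time: 17.17
tool_pos: [0.5143, -0.2765, 0.1656]
eef_rot: [1.309, 1.134, -1.303]
ft_force: [-0.5, -0.8, 0.0]
grip_width: 0.0912
d [ 11.7   5.  -61.6] w [-0.009  0.003 -0.008] N 2
0 [30.8  5.2 -3.3] [-0.005  0.001 -0.004]
1 [30.8  5.3 -3.3] [-0.005  0.001 -0.004]
```

```bash
python3 -m crank '[{"dx":10,"dy":10,"dz":-6,"wx":-0.005,"wy":0.001,"wz":-0.006},{"dx":10,"dy":3,"dz":-2,"wx":-0.004,"wy":0.001,"wz":-0.003},{"dx":0,"dy":0,"dz":0,"wx":0,"wy":0,"wz":0}]' 0 15
python3 - <<'E'
from h import *
plan([.526,-.2715,.104],Rt_(-.125))
E
```

```text
time: 17.42
tool_pos: [0.5269, -0.2709, 0.1484]
eef_rot: [1.303, 1.142, -1.302]
ft_force: [0.1, -0.6, -0.1]
grip_width: 0.091
d [ -0.9  -0.6 -44.4] w [-0.004  0.002 -0.003] N 2
0 [22.2 -0.5  0.3] [-0.002  0.001 -0.001]
1 [22.2 -0.4  0.3] [-0.002  0.001 -0.001]
```

```bash
python3 -m crank '[{"dx":15,"dy":0,"dz":0,"wx":-0.002,"wy":0.001,"wz":-0.001},{"dx":16,"dy":0,"dz":0,"wx":-0.001,"wy":0,"wz":0},{"dx":11,"dy":0,"dz":0,"wx":0,"wy":0,"wz":0},{"dx":0,"dy":0,"dz":0,"wx":0,"wy":0,"wz":0},{"dx":0,"dy":0,"dz":0,"wx":0,"wy":0,"wz":0}]' 0 15
python3 - <<'E'
from h import *
plan([.526,-.2715,.104],Rt_(-.125))
E
```

```text
time: 17.83
tool_pos: [0.5317, -0.2721, 0.1122]
eef_rot: [1.301, 1.133, -1.292]
ft_force: [0.2, 0.2, -0.4]
grip_width: 0.0913
d [-5.7  0.6 -8.2] w [ 0.001  0.006 -0.015] N 1
0 [ 8.1 -5.9  0.1] [ 0.001  0.006 -0.015]
```

```bash
python3 -m crank '[{"dx":6,"dy":-5,"dz":0,"wx":0,"wy":0.006,"wz":-0.013},{"dx":3,"dy":-1,"dz":0,"wx":0,"wy":0,"wz":-0.003},{"dx":0,"dy":0,"dz":0,"wx":0,"wy":0,"wz":0},{"dx":0,"dy":0,"dz":0,"wx":0,"wy":0,"wz":0}]' 0 15
python3 - <<'E'
from h import *
plan([.526,-.2715,.104],Rt_(-.125))
E
```

```text
time: 18.17
tool_pos: [0.5269, -0.272, 0.1054]
eef_rot: [1.3, 1.146, -1.298]
ft_force: [0.7, -0.0, 0.8]
grip_width: 0.0913
d [-0.9  0.5 -1.4] w [ 0.002  0.001 -0.002] N 1
0 [ 1.4 -1.  -0.4] [ 0.002  0.001 -0.002]
```

Good. I'll close with a firm grip.

```bash
python3 -m crank '[{"dx":1,"dy":-1,"dz":0,"wx":0,"wy":0,"wz":0},{"dx":0,"dy":0,"dz":0,"wx":0,"wy":0,"wz":0},{"dx":0,"dy":0,"dz":0,"wx":0,"wy":0,"wz":0},{"dx":0,"dy":0,"dz":0,"wx":0,"wy":0,"wz":0},{"dx":0,"dy":0,"dz":0,"wx":0,"wy":0,"wz":0},{"dx":0,"dy":0,"dz":0,"wx":0,"wy":0,"wz":0},{"dx":0,"dy":0,"dz":0,"wx":0,"wy":0,"wz":0},{"dx":0,"dy":0,"dz":0,"wx":0,"wy":0,"wz":0}]' 0.85 12
python3 -m crank '[{"dx":0,"dy":0,"dz":0,"wx":0,"wy":0,"wz":0},{"dx":0,"dy":0,"dz":0,"wx":0,"wy":0,"wz":0},{"dx":0,"dy":0,"dz":0,"wx":0,"wy":0,"wz":0},{"dx":0,"dy":0,"dz":0,"wx":0,"wy":0,"wz":0}]' 0.85 45
python3 - <<'E'
from h import *
w=cam('wrist');save(w[0],'w12.png')
s=bot.read_state();print(Ro.from_rotvec(s['eef_rot']).as_matrix().round(4))
w=cam('scene');save(w[0],'s12.png')
E
```

```text
time: 18.83
tool_pos: [0.5264, -0.2722, 0.1054]
eef_rot: [1.3, 1.144, -1.297]
ft_force: [0.5, -1.0, -0.1]
grip_width: 0.0406
time: 19.17
tool_pos: [0.5263, -0.2723, 0.1053]
eef_rot: [1.3, 1.144, -1.298]
ft_force: [0.1, -0.7, 1.0]
grip_width: 0.0236
[[ 0.0033  0.9924 -0.1231]
 [-0.002  -0.123  -0.9924]
 [-1.      0.0035  0.0016]]
```

View pics/w12.png

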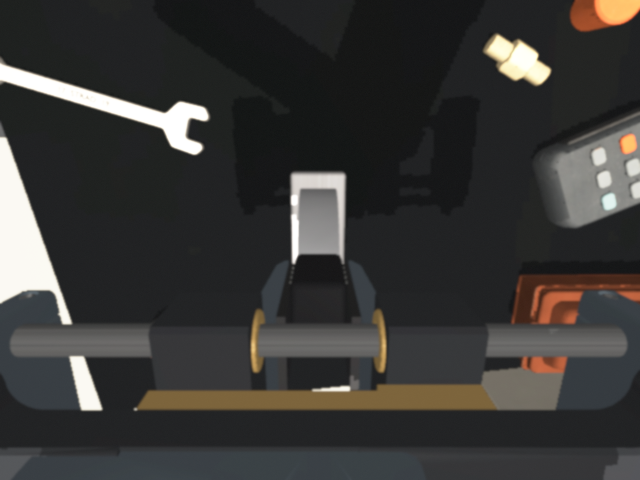

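View pics/s12.png

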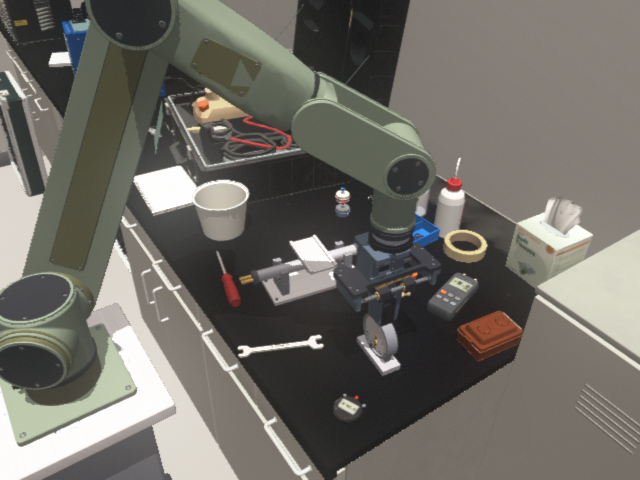

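The gauge is held upright between the pads (grip at 320,285; foot 290–345 × 172–260). Scene view: plate clear, both offcuts gone. I'll lift and carry.

```bash
python3 -m crank '[{"dx":-15,"dy":0,"dz":0,"wx":0,"wy":0,"wz":0},{"dx":-22,"dy":0,"dz":0,"wx":0,"wy":0,"wz":0},{"dx":-25,"dy":0,"dz":0,"wx":0,"wy":0,"wz":0},{"dx":-25,"dy":0,"dz":0,"wx":0,"wy":0,"wz":0},{"dx":-25,"dy":0,"dz":0,"wx":0,"wy":0,"wz":0},{"dx":-20,"dy":0,"dz":0,"wx":0,"wy":0,"wz":0},{"dx":0,"dy":0,"dz":0,"wx":0,"wy":0,"wz":0}]'
python3 - <<'E'
from h import *
plan([.542,-.0184,.225],Rt_(-.159),step=28)
s=bot.read_state();print(s['ft_force'],s['grip_width'])
E
```

```text
time: 19.85
tool_pos: [0.5217, -0.2696, 0.2339]
eef_rot: [1.298, 1.164, -1.307]
ft_force: [1.6, -0.1, -3.9]
grip_width: 0.0239
d [ 20.3 251.2  -8.9] w [ 0.035 -0.006  0.015] N 10
0 [  1.1  -1.1 -25.2] [ 0.004 -0.001  0.002]
1 [  1.   -1.2 -25.2] [ 0.004 -0.001  0.002]
2 [  1.   -1.3 -25.2] [ 0.004 -0.001  0.002]
3 [  1.   -1.3 -25.2] [ 0.004 -0.001  0.002]
4 [  1.   -1.4 -25.2] [ 0.004 -0.001  0.002]
5 [  1.   -1.5 -25.2] [ 0.004 -0.001  0.002]
6 [  1.   -1.6 -25.1] [ 0.004 -0.001  0.002]
7 [  0.9  -1.7 -25.1] [ 0.004 -0.001  0.002]
8 [  0.9  -1.8 -25.1] [ 0.004 -0.001  0.002]
9 [  0.9  -1.9 -25.1] [ 0.004 -0.001  0.002]
[ 1.55422625 -0.05516689 -3.93587259] 0.023877670144349897
```

```bash
python3 -m crank '[{"dx":0,"dy":-1,"dz":-20,"wx":0.005,"wy":-0.001,"wz":0.002},{"dx":0,"dy":-1,"dz":-29,"wx":0.005,"wy":-0.001,"wz":0.002},{"dx":0,"dy":-1,"dz":-32,"wx":0.005,"wy":-0.001,"wz":0.002},{"dx":0,"dy":-1,"dz":-32,"wx":0.005,"wy":-0.001,"wz":0.002},{"dx":0,"dy":-1,"dz":-32,"wx":0.005,"wy":-0.001,"wz":0.002},{"dx":0,"dy":-2,"dz":-32,"wx":0.005,"wy":-0.001,"wz":0.002},{"dx":0,"dy":-2,"dz":-32,"wx":0.005,"wy":-0.001,"wz":0.002},{"dx":0,"dy":-2,"dz":-18,"wx":0,"wy":0,"wz":0}]'
python3 -m crank '[{"dx":0,"dy":0,"dz":0,"wx":0,"wy":0,"wz":0},{"dx":0,"dy":0,"dz":0,"wx":0,"wy":0,"wz":0}]'
python3 - <<'E'
from h import *
plan([.542,-.0184,.211],Rt_(-.159),step=28)
for n in ['wrist','side','scene']:
  w=cam(n);save(w[0],n+'13.png')
E
```

```text
time: 20.52
tool_pos: [0.5381, -0.0383, 0.2192]
eef_rot: [1.324, 1.137, -1.349]
ft_force: [1.0, 0.9, -2.5]
grip_width: 0.0238
time: 20.68
tool_pos: [0.5361, -0.0337, 0.2151]
eef_rot: [1.317, 1.147, -1.349]
ft_force: [-0.3, -0.8, -3.5]
grip_width: 0.0237
d [ 5.9 15.3 -4.1] w [-0.006  0.002  0.026] N 1
0 [  4.    3.4 -16.1] [-0.006  0.002  0.026]
```

View pics/wrist13.png

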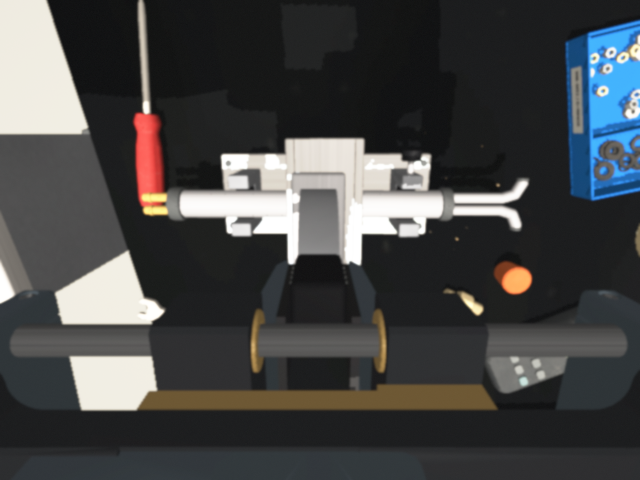

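View pics/side13.png

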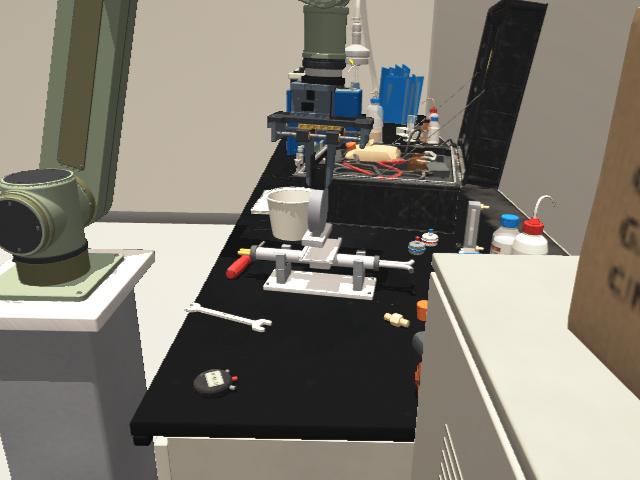

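View pics/scene13.png

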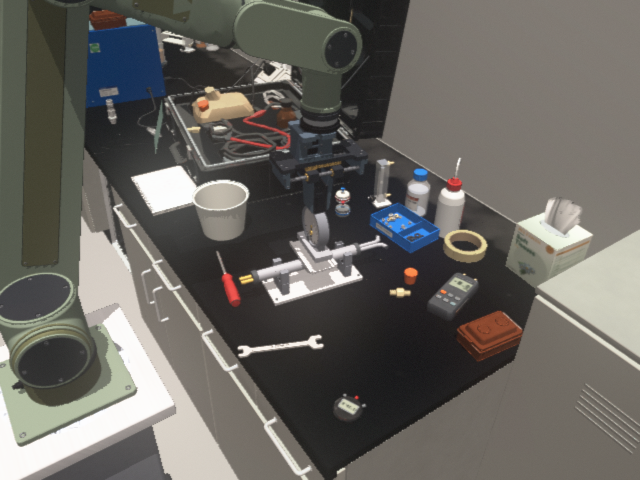

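The gauge hangs upright over the plate: foot (293–345, 172), plate (287–362, 138–263), needing about 6 mm in x and 15 mm in y. Aligning.

```bash
python3 -m crank '[{"dx":0,"dy":4,"dz":-14,"wx":-0.005,"wy":0.002,"wz":0.02},{"dx":0,"dy":2,"dz":-3,"wx":0,"wy":0,"wz":0.006},{"dx":0,"dy":0,"dz":0,"wx":0,"wy":0,"wz":0},{"dx":0,"dy":0,"dz":0,"wx":0,"wy":0,"wz":0}]'
python3 - <<'E'
from h import *
plan([.542,-.0184,.205],Rt_(-.159),step=28)
w=cam('wrist');im=w[0]['color'][150:290,240:400];save(w[0],'w14.png')
cv2.imwrite('pics/z4.png',cv2.resize(im,None,fx=4,fy=4,interpolation=2)[:,:,::-1])
Rs=Ro.from_euler('z',-.159).as_matrix();c=np.array([.542,-.0184,.081])
for q in [(-.032,.058,.004),(-.025,.058,.004),(.025,.058,.004),(.032,.058,.004),(-.032,-.058,.004),(.032,-.058,.004)]:
    print('plate',q,((proj(*w,c+Rs@q)-[240,150])*4).round(0))
s=bot.read_state();R=Ro.from_rotvec(s['eef_rot']).as_matrix();Rg=np.c_[R[:,1],-R[:,2],-R[:,0]]
for q in [(-.02,.05,.014),(.02,.05,.014)]:
    print('foot',((proj(*w,np.array(s['tool_pos'])+Rg@(np.array(q)-[0,0,.1053]))-[240,150])*4).round(0))
E
```

```text
time: 21.17
tool_pos: [0.5461, -0.0219, 0.2152]
eef_rot: [1.332, 1.122, -1.329]
ft_force: [-0.1, -0.5, -4.3]
grip_width: 0.0237
d [ -4.1   3.5 -10.2] w [-0.008  0.001 -0.003] N 1
0 [10.2 -4.7 -2.8] [-0.008  0.001 -0.003]
plate (-0.032, 0.058, 0.004) [125.  27.]
plate (-0.025, 0.058, 0.004) [160.  27.]
plate (0.025, 0.058, 0.004) [404.  25.]
plate (0.032, 0.058, 0.004) [438.  24.]
plate (-0.032, -0.058, 0.004) [148. 550.]
plate (0.032, -0.058, 0.004) [430. 547.]
foot [198. 100.]
foot [420. 100.]
```

View pics/z4.png

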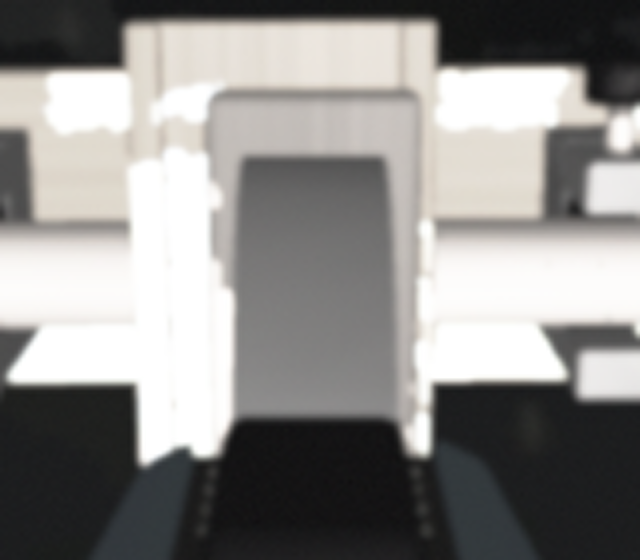

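The plate matches its predicted position within 1 mm, and the foot sits +0.8 mm in x and +1.5 mm in y in the hand. I'll correct and lower.

```bash
python3 -m crank '[{"dx":6,"dy":-5,"dz":-2,"wx":-0.007,"wy":0.001,"wz":-0.003},{"dx":4,"dy":-1,"dz":-1,"wx":0,"wy":0,"wz":0},{"dx":4,"dy":0,"dz":0,"wx":0,"wy":0,"wz":0},{"dx":0,"dy":0,"dz":0,"wx":0,"wy":0,"wz":0}]'
python3 - <<'E'
from h import *
plan([.5413,-.0189,.187],Rt_(-.159),step=28)
E
```

```text
time: 21.55
tool_pos: [0.5397, -0.0187, 0.1999]
eef_rot: [1.326, 1.129, -1.327]
ft_force: [-0.1, 0.1, -3.9]
grip_width: 0.0235
d [  1.6  -0.2 -12.9] w [-0.002  0.     0.   ] N 1
0 [12.9  1.6 -0.1] [-0.002  0.     0.   ]
```

```bash
python3 -m crank '[{"dx":5,"dy":1.5,"dz":0,"wx":-0.002,"wy":0,"wz":0},{"dx":4,"dy":0,"dz":0,"wx":0,"wy":0,"wz":0},{"dx":3,"dy":0,"dz":0,"wx":0,"wy":0,"wz":0},{"dx":0,"dy":0,"dz":0,"wx":0,"wy":0,"wz":0}]'
python3 - <<'E'
from h import *
plan([.5413,-.0189,.186],Rt_(-.159),step=28)
w=cam('wrist');im=w[0]['color'][150:290,240:400]
cv2.imwrite('pics/z5.png',cv2.resize(im,None,fx=4,fy=4,interpolation=2)[:,:,::-1])
E
```

```text
time: 21.88
tool_pos: [0.5414, -0.0191, 0.1864]
eef_rot: [1.325, 1.13, -1.325]
ft_force: [0.1, 0.5, -3.2]
grip_width: 0.0237
d [-0.1  0.2 -0.4] w [0.001 0.    0.   ] N 1
0 [ 0.4 -0.2 -0.2] [0.001 0.    0.   ]
```

View pics/z5.png

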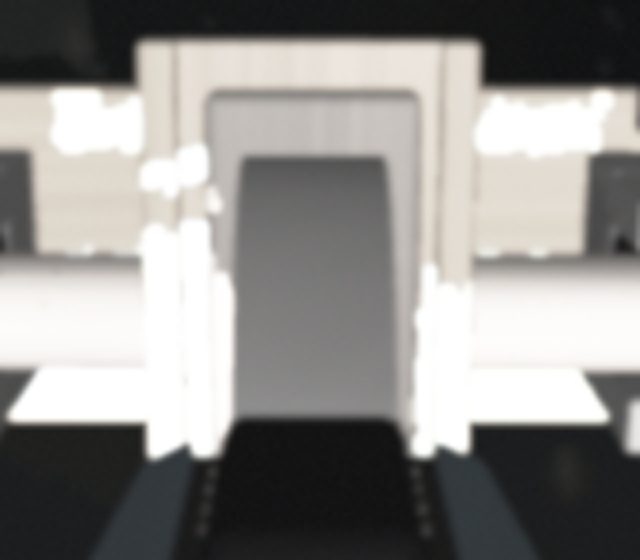

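The foot is centred in the channel (lip edges at 175 and 441, foot 207–420). Pressing down gently in small steps.

```bash
python3 -m crank '[{"dx":1,"dy":-0.5,"dz":0,"wx":0,"wy":0,"wz":0},{"dx":1,"dy":0,"dz":0,"wx":0,"wy":0,"wz":0}]'
python3 -m crank '[{"dx":1,"dy":0,"dz":0,"wx":0,"wy":0,"wz":0},{"dx":1,"dy":0,"dz":0,"wx":0,"wy":0,"wz":0}]'
```

```text
time: 22.1
tool_pos: [0.5415, -0.0191, 0.1863]
eef_rot: [1.326, 1.129, -1.324]
ft_force: [-3.2, -0.6, 4.5]
grip_width: 0.0237
time: 22.27
tool_pos: [0.5414, -0.0191, 0.1863]
eef_rot: [1.326, 1.128, -1.323]
ft_force: [-1.4, -1.4, 4.4]
grip_width: 0.0238
```

Contact came at TCP z 0.1863 m, exactly as the geometry predicts, at about 8 N. Now I rock along the arc about the probe axis.

```bash
cat >> h.py <<'E'
A0=np.array([.5420,-.0180,.06]);P0=np.array([.5414,-.0191,.1863]);YS=-.159
def roll_state(target=None):
    s=bot.read_state();R=Ro.from_rotvec(s['eef_rot']).as_matrix()
    xs=np.array([np.cos(YS),np.sin(YS),0]);ys=np.array([-np.sin(YS),np.cos(YS),0])
    E=(Ro.from_matrix(R@Rt_(YS).T)).as_rotvec()
    a=E@xs
    print('t',round(s['time'],2),'roll',a.round(4),'tilt err y,z',(E@ys).round(4),E[2].round(4),'ft',np.round(s['ft_force'],1),'tq',np.round(s['wrist_torque'],2),'gw',round(s['grip_width'],4))
    ideal=lambda b:A0+Ro.from_rotvec(b*xs).as_matrix()@(P0-A0)
    p=np.array(s['tool_pos']);print('dev from arc, tool axes mm',(R.T@(p-ideal(a))*1000).round(2))
    if target is not None:
        Rt=Rt_(YS,target);print('to target: shift tool',(R.T@(ideal(target)-p)*1000).round(2),'w',Ro.from_matrix(R.T@Rt).as_rotvec().round(4))
E
python3 -m crank '[{"dx":0.6,"dy":0,"dz":-2,"wx":0,"wy":-0.016,"wz":0},{"dx":0.6,"dy":0,"dz":-3,"wx":0,"wy":-0.024,"wz":0},{"dx":0.6,"dy":0,"dz":-3,"wx":0,"wy":-0.024,"wz":0}]'
python3 -c "
from h import *
roll_state(-.25)"
```

```text
time: 22.52
tool_pos: [0.5426, -0.0112, 0.1863]
eef_rot: [1.277, 1.081, -1.357]
ft_force: [-2.3, 0.9, 4.8]
grip_width: 0.0237
t 22.52 roll -0.0646 tilt err y,z -0.0045 -0.0029 ft [-2.3  0.9  4.8] tq [0.22 0.67 0.07] gw 0.0237
dev from arc, tool axes mm [-0.13 -0.07  0.16]
to target: shift tool [ 2.080e+00 -1.000e-02 -2.346e+01] w [-0.0034 -0.1854 -0.0041]
```

```bash
python3 -m crank '[{"dx":0.7,"dy":0,"dz":-3,"wx":-0.001,"wy":-0.024,"wz":-0.001},{"dx":0.7,"dy":0,"dz":-3.5,"wx":-0.001,"wy":-0.027,"wz":-0.001},{"dx":0.7,"dy":0,"dz":-3.5,"wx":0,"wy":-0.027,"wz":-0.001},{"dx":0.7,"dy":0,"dz":-3.5,"wx":0,"wy":-0.027,"wz":0},{"dx":0.7,"dy":0,"dz":-2.5,"wx":0,"wy":-0.02,"wz":0}]'
python3 -c "
from h import *
roll_state(-.25)"
```

```text
time: 22.93
tool_pos: [0.5453, 0.0056, 0.1843]
eef_rot: [1.168, 0.988, -1.421]
ft_force: [-3.1, 0.1, 5.2]
grip_width: 0.0237
t 22.93 roll -0.1988 tilt err y,z -0.0046 -0.0019 ft [-3.1  0.1  5.2] tq [-0.06  0.75 -0.2 ] gw 0.0237
dev from arc, tool axes mm [-0.25 -0.09  0.05]
to target: shift tool [ 0.36  0.08 -6.52] w [-0.0025 -0.0512 -0.0043]
```

```bash
python3 -m crank '[{"dx":0.7,"dy":0,"dz":-2.5,"wx":-0.001,"wy":-0.02,"wz":-0.002},{"dx":0.7,"dy":0,"dz":-1.5,"wx":-0.001,"wy":-0.012,"wz":-0.001},{"dx":0.7,"dy":0,"dz":-0.5,"wx":0,"wy":-0.004,"wz":0},{"dx":0.8,"dy":0,"dz":0,"wx":0,"wy":0,"wz":0},{"dx":0.8,"dy":0,"dz":0,"wx":0,"wy":0,"wz":0}]'
python3 -c "
from h import *
roll_state(-.25)
for n in ['scene','side','wrist']:
  w=cam(n);save(w[0],n+'15.png')
  if n=='scene':
    im=w[0]['color'][190:270,280:360];cv2.imwrite('pics/z6.png',cv2.resize(im,None,fx=7,fy=7,interpolation=2)[:,:,::-1])
    for t in ['needle_tip','mark_tip']: print(t,[(q['point'],q['confidence']) for q in bot.spot_point(t,w[0])[:2]])
"
```

```text
time: 23.35
tool_pos: [0.5462, 0.0111, 0.1831]
eef_rot: [1.129, 0.96, -1.439]
ft_force: [-2.6, 1.2, 7.0]
grip_width: 0.0239
t 23.35 roll -0.2431 tilt err y,z -0.004 0.0016 ft [-2.6  1.2  7. ] tq [-0.11  0.77 -0.32] gw 0.0239
dev from arc, tool axes mm [-0.29  0.   -0.08]
to target: shift tool [ 0.29 -0.   -0.8 ] w [ 0.0011 -0.0069 -0.0041]
needle_tip [([303.3, 242.3], 0.37)]
mark_tip []
```

View pics/z6.png

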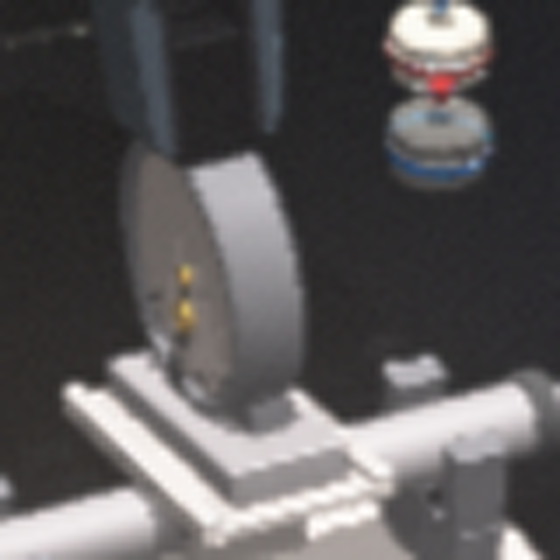

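View pics/side15.png

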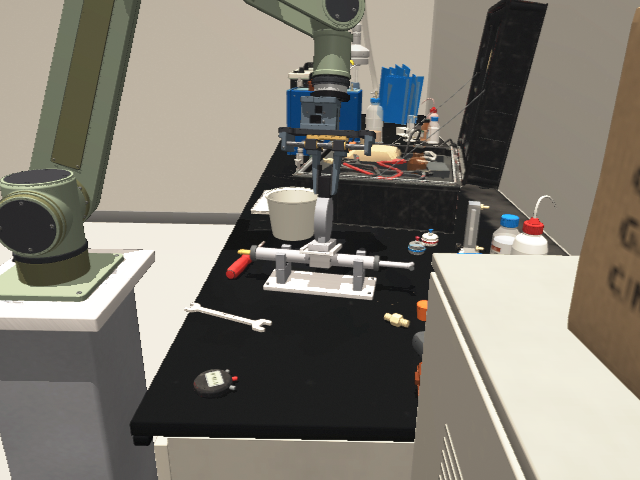

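View pics/wrist15.png

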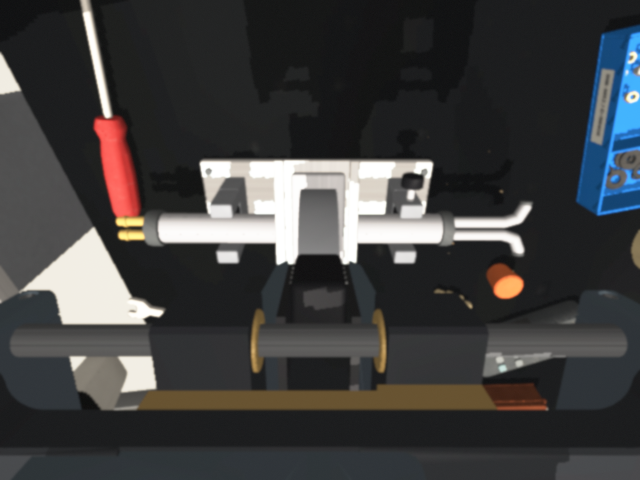

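Scene zoom: the foot sits flush in the channel, needle bob (185,315), marker tab (165,350). Wrist view: foot still square in the channel (row 172), plate edge at row 160. To check the marker, I rectify the dial from the scene camera and zoom.

```bash
cat > dz.py <<'E'
from h import *
import sys
s=bot.read_state();R=Ro.from_rotvec(s['eef_rot']).as_matrix();Rg=np.c_[R[:,1],-R[:,2],-R[:,0]]
fr=[cam('scene') for _ in range(4)]
w=fr[0];col=np.mean([f[0]['color'].astype(float) for f in fr],0).astype(np.uint8)
g0=np.array(s['tool_pos'])+Rg@np.array([.0005,.0012,-.1053])
S,H=6.,48
def rect(off):
    src=[];dst=[]
    for y,z in [(-.045,-.045),(.045,-.045),(.045,.045),(-.045,.045)]:
        src.append(proj(*w,g0+Rg@np.array([-.011,y,.058+z]))+off);dst.append([S*(H-y*1000),S*(H-z*1000)])
    M=cv2.getPerspectiveTransform(np.float32(src),np.float32(dst));n=int(2*S*H)
    return cv2.warpPerspective(col,M,(n,n),flags=cv2.INTER_CUBIC)
o=np.array([float(sys.argv[1]),float(sys.argv[2])]) if len(sys.argv)>2 else np.zeros(2)
im=rect(o);cv2.circle(im,(288,288),270,(255,0,0),1)
cv2.imwrite('pics/'+sys.argv[-1],im[:,:,::-1])
E
python3 dz.py d16.png
```

```text
(no output)
```

View pics/d16.png

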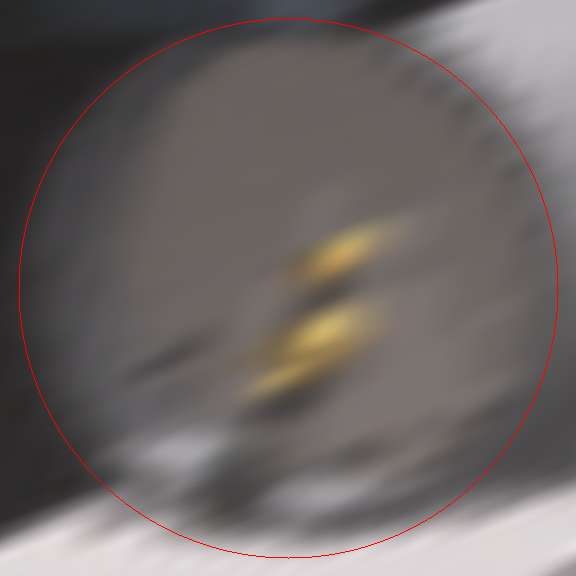

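The scene view is too oblique for a fine reading: the needle's direction from hub to bob comes out at about 16°, which agrees roughly. Re-solving the marker midline with parallax gives 14.1–14.5°, so the target is 0.249 rad. The gauge sat −0.002 off the tool when gripped, so the tool roll should be about −0.25. A small trim is left.

```bash
python3 -m crank '[{"dx":0.7,"dy":0,"dz":-0.8,"wx":0,"wy":-0.006,"wz":-0.002},{"dx":0.7,"dy":0,"dz":-0.4,"wx":0,"wy":-0.003,"wz":-0.001},{"dx":0.7,"dy":0,"dz":0,"wx":0,"wy":0,"wz":0},{"dx":0.7,"dy":0,"dz":0,"wx":0,"wy":0,"wz":0}]'
python3 -c "
from h import *
roll_state(-.251)"
```

```text
time: 24.13
tool_pos: [0.5466, 0.0124, 0.1828]
eef_rot: [1.12, 0.953, -1.445]
ft_force: [-2.3, 1.7, 6.7]
grip_width: 0.0239
t 24.13 roll -0.254 tilt err y,z -0.003 0.0007 ft [-2.3  1.7  6.7] tq [-0.08  0.81 -0.17] gw 0.0239
dev from arc, tool axes mm [-0.3   0.13 -0.03]
to target: shift tool [ 0.3  -0.13  0.41] w [ 0.0003  0.003  -0.0031]
```

```bash
python3 -m crank '[{"dx":0.7,"dy":0,"dz":0.2,"wx":0,"wy":0.001,"wz":-0.001},{"dx":0.7,"dy":0,"dz":0,"wx":0,"wy":0,"wz":0},{"dx":0.7,"dy":0,"dz":0,"wx":0,"wy":0,"wz":0},{"dx":0.7,"dy":0,"dz":0,"wx":0,"wy":0,"wz":0},{"dx":0.7,"dy":0,"dz":0,"wx":0,"wy":0,"wz":0},{"dx":0.7,"dy":0,"dz":0,"wx":0,"wy":0,"wz":0}]'
python3 -c "
from h import *
roll_state(-.251)
w=cam('wrist')
im=w[0]['color'][150:290,240:400]
cv2.imwrite('pics/z7.png',cv2.resize(im,None,fx=4,fy=4,interpolation=2)[:,:,::-1])
for a in (-.23,-.251,-.27):
  Rs=Ro.from_euler('z',-.159).as_matrix()@Ro.from_euler('x',a).as_matrix();c=np.array([.542,-.018,.06])
  print(a,[((proj(*w,c+Rs@np.add(q,[0,0,.021]))-[240,150])*4).round(0).tolist() for q in [(-.032,.058,.004),(.032,.058,.004),(-.025,.058,.004),(.025,.058,.004),(-.02,.05,.014),(.02,.05,.014)]])
w=cam('scene');im=w[0]['color'][190:290,250:380];cv2.imwrite('pics/z8.png',cv2.resize(im,None,fx=6,fy=6,interpolation=2)[:,:,::-1])
"
```

```text
time: 24.63
tool_pos: [0.5465, 0.0126, 0.1828]
eef_rot: [1.119, 0.95, -1.445]
ft_force: [-2.5, 1.0, 6.3]
grip_width: 0.024
t 24.63 roll -0.2561 tilt err y,z -0.0043 0.0007 ft [-2.5  1.   6.3] tq [-0.02  0.78 -0.14] gw 0.024
dev from arc, tool axes mm [-0.3  -0.02 -0.02]
to target: shift tool [0.31 0.02 0.67] w [ 0.0002  0.0051 -0.0043]
-0.23 [[136.0, 50.0], [482.0, 50.0], [174.0, 50.0], [444.0, 50.0], [198.0, 101.0], [420.0, 100.0]]
-0.251 [[136.0, 46.0], [481.0, 46.0], [174.0, 46.0], [444.0, 46.0], [198.0, 96.0], [420.0, 96.0]]
-0.27 [[137.0, 43.0], [481.0, 43.0], [175.0, 43.0], [443.0, 43.0], [198.0, 91.0], [420.0, 91.0]]
```

View pics/z7.png

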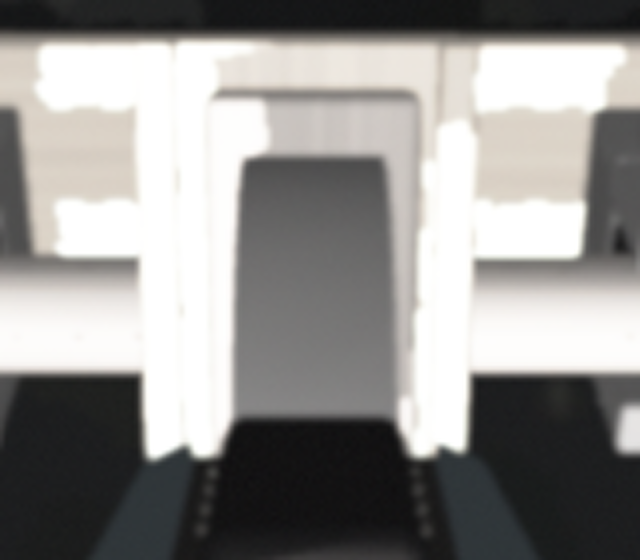

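View pics/z8.png

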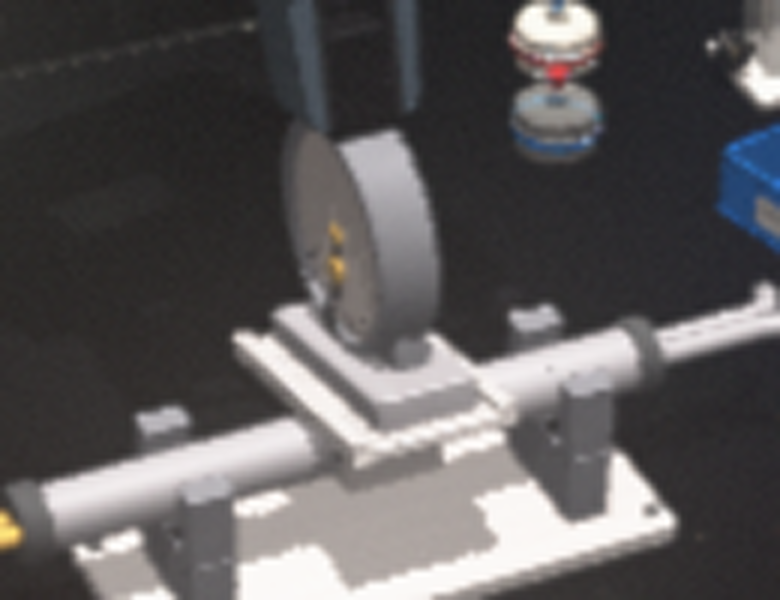

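The plate and foot edges fit the prediction for −0.251, foot central between the lips (about 207–418 in 178–440), flush. I'll trim roll by +0.005 and overlay the predicted marker and needle lines on the scene picture as a cross-check.

```bash
python3 -m crank '[{"dx":0.7,"dy":0,"dz":0.5,"wx":0,"wy":0.004,"wz":0},{"dx":0.7,"dy":0,"dz":0.2,"wx":0,"wy":0.002,"wz":0},{"dx":0.7,"dy":0,"dz":0,"wx":0,"wy":0,"wz":0},{"dx":0.7,"dy":0,"dz":0,"wx":0,"wy":0,"wz":0}]'
python3 -c "
from h import *
roll_state(-.251)
s=bot.read_state();R=Ro.from_rotvec(s['eef_rot']).as_matrix();Rg=np.c_[R[:,1],-R[:,2],-R[:,0]]
g0=np.array(s['tool_pos'])+Rg@np.array([.0005,.0012,-.1053])
F=[cam('scene') for _ in range(4)];w=F[0]
col=np.mean([f[0]['color'].astype(float) for f in F],0).astype(np.uint8)
o=np.array([293,208]);k=13
im=cv2.resize(col[208:253,293:323],None,fx=k,fy=k,interpolation=cv2.INTER_CUBIC)
im2=im.copy()
def P(r,a,x): return tuple(int(v) for v in ((proj(*w,g0+Rg@np.array([x,r*np.sin(a),.058-r*np.cos(a)]))-o+.5)*k))
for t in np.arange(0,6.3,.05): cv2.circle(im2,P(.045,t,-.011),1,(255,0,0),-1)
for a,c in [(.15,(0,255,0)),(.25,(255,255,0)),(.35,(255,0,255))]:
    cv2.line(im2,P(.030,a,-.013),P(.043,a,-.013),c,1)
cv2.line(im2,P(0,.25,-.015),P(.028,.25,-.015),(0,255,255),1)
cv2.imwrite('pics/z9.png',np.hstack([im,im2])[:,:,::-1])
"
```

```text
time: 25.07
tool_pos: [0.5463, 0.0122, 0.1829]
eef_rot: [1.123, 0.952, -1.442]
ft_force: [-2.7, 1.1, 7.1]
grip_width: 0.0235
t 25.07 roll -0.2522 tilt err y,z -0.0058 0.0008 ft [-2.7  1.1  7.1] tq [-0.05  0.77 -0.15] gw 0.0235
dev from arc, tool axes mm [-0.34 -0.12 -0.03]
to target: shift tool [0.34 0.12 0.18] w [ 0.0001  0.0012 -0.0058]
```

View pics/z9.png

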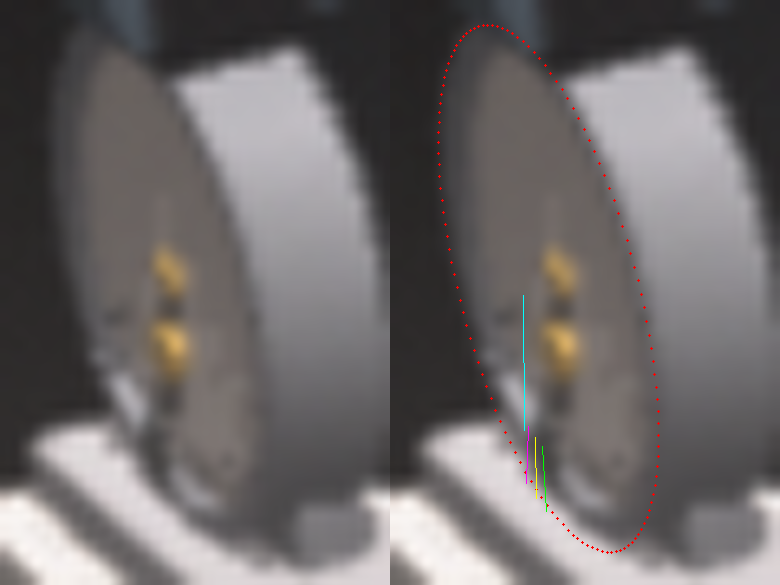

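The overlay's dial outline fits. The bob (562,345) and the dark marker tab below it (about 555,430) line up as far as this coarse, oblique view can tell. The pose is steady at a tool roll of −0.252, pressing about 11 N. One short hold, then hand in.

```bash
python3 -m crank '[{"dx":0.7,"dy":0,"dz":0,"wx":0,"wy":0.001,"wz":0},{"dx":0.7,"dy":0,"dz":0,"wx":0,"wy":0,"wz":0},{"dx":0.7,"dy":0,"dz":0,"wx":0,"wy":0,"wz":0},{"dx":0.7,"dy":0,"dz":0,"wx":0,"wy":0,"wz":0},{"dx":0.7,"dy":0,"dz":0,"wx":0,"wy":0,"wz":0},{"dx":0.7,"dy":0,"dz":0,"wx":0,"wy":0,"wz":0}]'
python3 -c "
from h import *
roll_state(-.251)
for i in range(8): bot.capture('side')
roll_state(-.251);print(np.abs(bot.read_state()['joint_velocities']).max())"
```

```text
time: 25.77
tool_pos: [0.5461, 0.0125, 0.1829]
eef_rot: [1.122, 0.949, -1.441]
ft_force: [-2.9, 0.1, 7.0]
grip_width: 0.0236
t 25.77 roll -0.2545 tilt err y,z -0.0077 0.0011 ft [-2.9  0.1  7. ] tq [-0.05  0.79 -0.17] gw 0.0236
dev from arc, tool axes mm [-0.36 -0.36 -0.06]
to target: shift tool [0.37 0.36 0.49] w [ 0.0001  0.0035 -0.0078]
t 26.17 roll -0.2545 tilt err y,z -0.0078 0.0011 ft [-2.8  0.4  6.5] tq [-0.04  0.78 -0.16] gw 0.0238
dev from arc, tool axes mm [-0.38 -0.36 -0.03]
to target: shift tool [0.39 0.36 0.47] w [ 0.0002  0.0035 -0.0078]
0.0012759035858520946
```

Steady, but the pitch has crept to −0.008 (it was −0.0035 when gripped flush). I'll ease that back with a small trim.

```bash
python3 -m crank '[{"dx":0.6,"dy":0.4,"dz":0.4,"wx":0,"wy":0.003,"wz":-0.006},{"dx":0.6,"dy":0.2,"dz":0.1,"wx":0,"wy":0.001,"wz":-0.003}]'
python3 -c "
from h import *
for i in range(6): bot.capture('side')
roll_state(-.251);print(np.abs(bot.read_state()['joint_velocities']).max())"
```

```text
time: 26.33
tool_pos: [0.5468, 0.012, 0.1829]
eef_rot: [1.121, 0.957, -1.446]
ft_force: [-2.4, 0.9, 7.7]
grip_width: 0.0242
t 26.63 roll -0.2514 tilt err y,z 0.0 0.0004 ft [-2.9  1.5  6.2] tq [-0.13  0.57 -0.12] gw 0.0236
dev from arc, tool axes mm [-0.3   0.37 -0.04]
to target: shift tool [ 0.3  -0.37  0.1 ] w [ 0.0004  0.0004 -0.    ]
0.001273664437099105
```

```bash
python3 -m crank '[{"dx":0.6,"dy":-0.2,"dz":0,"wx":0,"wy":0,"wz":0.003}]'
python3 -c "
from h import *
for i in range(8): bot.capture('side')
roll_state(-.251);print(np.abs(bot.read_state()['joint_velocities']).max())"
```

```text
time: 26.72
tool_pos: [0.5466, 0.0121, 0.1829]
eef_rot: [1.122, 0.954, -1.444]
ft_force: [-2.1, 0.5, 7.2]
grip_width: 0.0242
t 27.12 roll -0.2517 tilt err y,z -0.0031 0.0007 ft [-2.5  0.4  7.4] tq [-0.05  0.75 -0.16] gw 0.0238
dev from arc, tool axes mm [-0.31  0.14 -0.05]
to target: shift tool [ 0.31 -0.14  0.14] w [ 0.0003  0.0007 -0.0031]
0.0018728991418390285
```

Roll is −0.2517, pitch is at its flush value, the press is about 11 N and the arm is still. Handing in.

```bash
python3 -c "
from bench import bot
print(bot.close_job())"
```

```text
the job is handed in; nothing more can be done
None
```

I handed the job in at about 27 s, with the gauge still gripped and pressed lightly on the reference plate. The needle was never directly read against the marker to better than a few degrees.

- **Offcuts:** both went into the scrap tub, confirmed in the wrist picture.
- **Gauge placement:** it stands in the channel, dial toward the robot, about 1 mm off centre. Contact came at the height the sizes predict, and the foot looked flush in the scene and wrist views.
- **Marker:** it read 14.1–14.5° (about 0.25 rad) from the close wrist view of the dial before gripping.
- **Roll:** I rocked gauge and probe together until the tool read −0.2517 rad, so the gauge should be at about −0.250. The plate edges in the wrist view fit that angle.
- **Last state:** the arm was still, pressing with about 11 N, with the pitch at the value where the foot bore evenly.

**Weak checks:**
- The final needle-on-marker check from the scene camera was too oblique; it agrees only roughly. The match rests on the close marker reading plus the arm's measured roll.
- The trained network put the marker at 15.7–18°, which disagrees. I used my own edge measurement against the dial's scale lines instead.

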